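# Slide the red-capped postal tube into the green bay

### The arm

A 7-joint arm with a two-finger parallel gripper is mounted at the origin on the work surface. World frame = base frame: x ahead of the robot, y to its left, z up, the work surface at z = 0. Lengths are in m, angles in rad, forces in N, time in s.
With the tool pointing down it reaches from about 0.35 to 0.9 m from the base axis. Payload 8.1 kg.
Tool frame: the origin (TCP) lies midway between the tips of the shut fingers; the grasp point (between the pads) lies 19 mm behind it (r.grip_depth is the distance from the TCP to the grasp point, in m); z points along the fingers, y is the direction in which the jaws open and shut (so a half turn about z gives the same grasp; the last joint's range is limited). The gripper opens to 85 mm and grips with 20 to 120 N. Pads are 22 mm wide; open, the fingers measure 114 mm over their backs; the gripper's body (76 mm by 85 mm) begins 54 mm behind the grasp point. The pads swing forward as they close: fully open they stand 13 mm farther back than shut.
Start: joints at [1.085, 0.434, 0.025, 1.573, -0.012, 1.134, -0.075], TCP at [0.233, -0.58, 0.231] pointing down, gripper open.
Joint ranges: [-2.62, 2.62], [-0.44, 2.09], [-1.27, 1.32], [0.08, 2.57], [-1.32, 4.46], [0.12, 2], [-2.74, 2.74]. Speed limits (rad/s): [2.22, 2.22, 3.01, 3.01, 3.14, 3.14, 3.14].

### API

Orientations are given as a rotation vector (axis times angle).
In Python, from plant import r gives the robot as it stands.
- The arm moves only by the tool move_arm, never from a script. Its argument "rows" is a list of rows, each a list of 2 entries, a list of its own where there are three numbers: the shift along the tool's x, y, z in m, then the turn about the tool's z in degrees. A call has 1 to 12 rows; each row is the pose to reach, as a shift and turn from the pose measured when the call began, along the tool's axes at that moment; what a row does not reach only later rows make up. A row lasts 1/8 s, in which the tool goes at most 62.5 mm and 10.7 degrees, less where a joint would pass 70% of its speed; a pose out of reach is approached as far as the arm can. A call with a gripper value outside its range is refused whole. "jaw" is the finger opening in m, from 0 to 0.0854, set as the call begins (left out, the last holds). The fingers move at their own pace and stop on an object; "newtons" is the grip in N (left out, the last holds). Time passes only in rows, so rows that repeat a pose let the fingers close. It gives the time, the measured TCP pose, the force and the opening at its end, in the units of the state.
- r.observe(): the state, without advancing time (a new reading comes with each control period).
- r.capture(name): name is "scene" or "top"; returns a dict with "img" (384x512x3 uint8, red, green, blue), "intrinsics" (3x3 intrinsics, pixels), "distortion" ([k1, k2, p1, p2, k3] as OpenCV has them; the pictures are not rectified), "R" (3x3) and "t" (3): a world point X has camera coordinates R X + t. Camera axes: x right, y down, z forward; pixel columns grow to the right and rows downward; lengths in m; the calibration is good to about 2 mm. A picture is of the moment at which its call begins. There is no depth.
- r.sign_off(): hands the job in, once; it reports no verdict.
Trained networks look in the newest picture that a camera, given by its name, has taken for a name from the list of things; names that differ only in an ending like _2 or _b are one class to them, and where a whole thing is asked for, a point or a joint stands for the part that bears it (a point fixed in the world has none). Each returns a list of dicts, best first, with "score" (0 to 1); they miss things now and then, are a little off and sometimes report something else, mostly with a low value. They report only what shows in the picture. A call takes as long as a camera call. They do not tell look-alikes from the thing itself.
- r.boxes_of(camera, target): "box" ([left, top, right, bottom] in pixels, round what is visible of it).
The state is a dict: "time_s": time; "qpos": joint angles; "qvel": joint speeds; "joint_torque": joint torques, N m; "tcp_pos": TCP position; "ee_rot": TCP orientation; "wrist_force": force on the tool from outside, world axes, zero at the start; "ft_torque": the same for the moment, N m; "finger_gap": finger opening in m.
Only numpy, scipy, OpenCV 4.12 (cv2) and the standard library are available. Lean on these libraries where they do the work, as an engineer would, in place of code of your own. Each camera call takes 0.05 s, during which the arm holds its last target.

### The job

Push the tall postal tube with the red caps low on its body so that it slides, standing upright, across the packing bench and through the open side of the green bay until it stands right back against the bay's end wall. Push it gently with the fingers only: do not pinch, lift or tip it, and leave the blue-capped tube and everything else on the bench where it is.

Things in the scene. Friction and masses are not known exactly. Their poses are not given: they have to be found in the camera images.
- tube_red: Brown cardboard postal tube standing on end, a plain cylinder 60 mm in diameter and 250 mm tall, about 0.3 to 0.55 kg, evenly filled, red cap at top and bottom. Origin: centre of its underside; z runs up the tube. It slides on the bench when pushed within about 25 mm of the bench top and tips when pushed much higher.
- tube_blue: A second tube just like it, but with blue caps; stays where it is. Origin: centre of its underside.
- bay_green: Green steel bay fixed to the bench, three walls and no step: the tube slides in on the bench top (the green floor is paint). Inside 110 mm long (x) and 116 mm wide (y); walls 6 mm thick; side walls 45 mm high, end wall 80 mm high. Origin: on the bench at the middle of the inside floor. Its x axis points from the open mouth (inside edge at x = -55 mm) to the end wall (inner face at x = +55 mm); a tube against the end wall has its axis at x = +25 mm.
- bay_yellow: Yellow bay of the same shape, fixed to the bench, not used. Origin and axes as the green bay.
- small_carton: Bystander: brown carton 60 x 90 x 75 mm high. Origin: centre of its underside.
- white_carton: Bystander: white carton 55 x 70 x 90 mm high. Origin: centre of its underside.
- spray_bottle: Bystander: clear plastic bottle, 60 mm in diameter, 140 mm tall, black cap. Origin: centre of its underside.
- tape_roll: Bystander: roll of tan tape lying flat, 90 mm in diameter, 48 mm high. Origin: centre of its underside.
- screw_jar: Bystander: glass jar, 70 mm in diameter, 80 mm tall, grey lid. Origin: centre of its underside.
- marker: Bystander: black marker pen lying down, 18 mm thick, 130 mm long along its x axis. Origin: centre of its underside.
There are look-alikes about, which are no part of the job. Leave any purple or turquoise look-alike of the tube_red alone.

How it is judged:
By the outcome, as a careful person would: the job done as asked, in the order asked, and still so for the second after the job is handed in, with the robot touching nothing.
It also fails if it takes over 54 s, if anything falls off the work surface, if the arm or the gripper's body presses on something with over 40 N, if the wrist force passes 120 N, or if a joint passes its speed limit or range.

## Working session

There is one attempt and no reset: what is moved stays moved. The work goes in short steps, Python scripts to look and compute and a tool call to move; the robot and the scene stay as the last step left them, time stands still between calls to the robot, and variables do not carry over. Pictures are saved under pics/ and viewed, and the job is handed in when it is done.

Besides the shell and the picture viewer there is one more tool, called after "Request:" by a JSON object that holds its "fn" and its "kwargs". move_arm: Moves the arm, as the interface text tells. Its arguments: {"type":"object","properties":{"rows":{"type":"array"},"jaw":{"type":"number"},"newtons":{"type":"number"}},"required":["rows"]}

```bash
mkdir -p pics; ls
python3 - <<'E'
from plant import r
import cv2, numpy as np
for n in ("scene","top"):
    c=r.capture(n); cv2.imwrite(f"pics/{n}0.png",c["img"][:,:,::-1])
    np.savez(f"{n}0.npz",**c)
    print(n,c["intrinsics"],c["distortion"],-c["R"].T@c["t"],c["R"])
    for t in ["tube_red","bay_green"]: print(t,r.boxes_of(n,t))
o=r.observe();print(o)
E
```

```text
pics
scene [[396.12771465   0.         257.36685686]
 [  0.         396.12771465 186.61698478]
 [  0.           0.           1.        ]] [-0.08170009  0.          0.          0.          0.        ] [1.61290771 0.10468941 0.99313092] [[-0.04283414  0.99885705 -0.02120912]
 [ 0.69301696  0.01441421 -0.72077716]
 [-0.71964764 -0.04557215 -0.6928423 ]]
tube_red [{'box': [302.4, 157.0, 326.8, 225.5], 'score': 0.88}, {'box': [315.1, 132.1, 339.4, 199.4], 'score': 0.74}, {'box': [330.1, 114.4, 354.1, 182.7], 'score': 0.65}, {'box': [155.3, 140.0, 196.6, 172.4], 'score': 0.25}]
bay_green [{'box': [154.9, 137.0, 195.6, 172.6], 'score': 0.68}]
top [[427.23035204   0.         261.13047719]
 [  0.         427.23035204 188.11251521]
 [  0.           0.           1.        ]] [-0.06194476  0.          0.          0.          0.        ] [0.42189063 0.01887312 1.27637005] [[-0.01591857 -0.99978307 -0.01343166]
 [-0.99047636  0.01760491 -0.13655272]
 [ 0.13675956  0.01113002 -0.99054174]]
tube_red [{'box': [157.3, 153.8, 195.9, 189.5], 'score': 0.75}, {'box': [171.5, 108.5, 210.4, 157.5], 'score':
[... 218 characters left out ...]
'score': 0.84}]
{'time_s': 0.3, 'qpos': array([ 1.08540484,  0.43475274,  0.02500015,  1.57350193, -0.01162525,
        1.1339972 , -0.07507084]), 'qvel': array([ 0.00046794, -0.00341349,  0.00080642, -0.00268368, -0.00137164,
        0.00122109, -0.0003491 ]), 'joint_torque': array([ 5.76594011e-04, -6.69636583e+01,  1.02308102e+00, -3.16034746e+01,
        1.54180656e-02,  7.71898369e-03,  6.51550174e-07]), 'tcp_pos': array([ 0.23335295, -0.579629  ,  0.23104876]), 'ee_rot': array([-3.08375965e+00, -5.97421143e-01,  2.08905947e-04]), 'wrist_force': array([-0.01069932, -0.4748599 , -0.44538228]), 'ft_torque': array([-0.0118762 ,  0.01094527,  0.03472965]), 'finger_gap': 0.08559343833362901}
```

Run:
```python
import cv2
for n in ("scene","top"):
    i=cv2.imread(f"pics/{n}0.png"); cv2.imwrite(f"pics/{n}0b.png",cv2.resize(i,(800,600),interpolation=cv2.INTER_CUBIC))
```

```text
(no output)
```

View pics/scene0b.png

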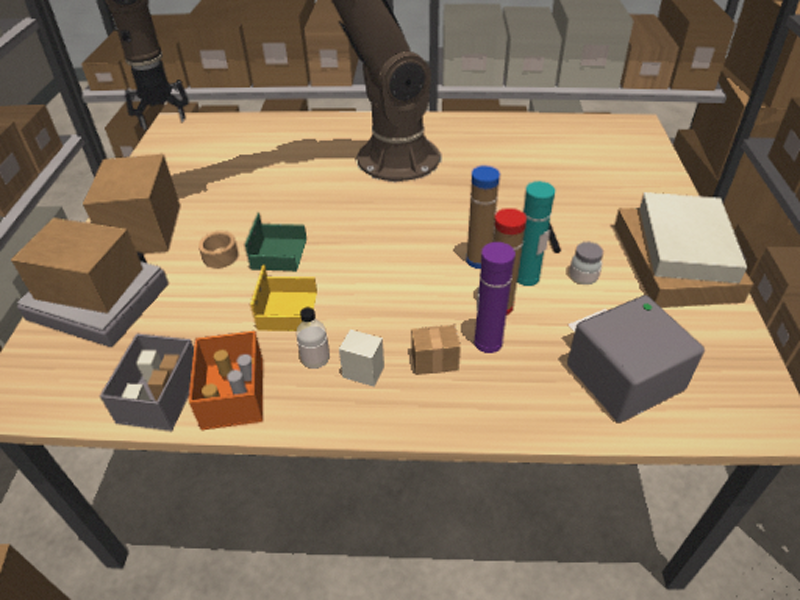

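View pics/top0b.png

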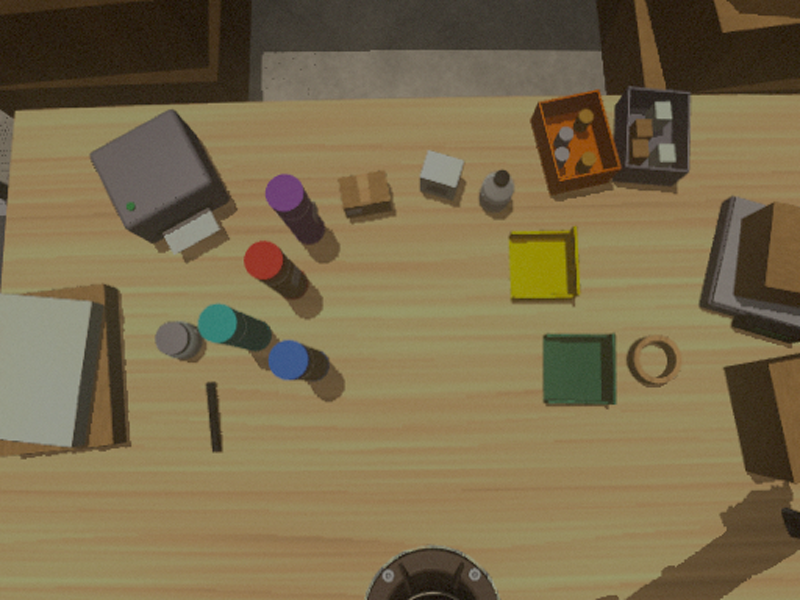

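The scene view shows the red-capped tube at about (508,260) (800 px scale), between the purple and turquoise look-alikes, with blue behind it. The top view shows the red cap at (264,260) and its base near (292,282). The green bay is at (580,370), with its mouth to the left (+y) and end wall to the right (-y). Next I measure these and look at the gripper's shape.

```bash
cat > h.py <<'E'
import numpy as np, cv2
def ray(c,uv,z):
    p=cv2.undistortPoints(np.array([[uv]],float),c["intrinsics"],c["distortion"])[0,0]
    d=c["R"].T@np.array([p[0],p[1],1.]); o=-c["R"].T@c["t"]
    return o+d*(z-o[2])/d[2]
def proj(c,X):
    rv=cv2.Rodrigues(c["R"])[0]
    return cv2.projectPoints(np.atleast_2d(np.array(X,float)),rv,c["t"],c["intrinsics"],c["distortion"])[0][:,0]
def hsvmask(img,lo,hi):
    return cv2.inRange(cv2.cvtColor(img,cv2.COLOR_RGB2HSV),np.array(lo),np.array(hi))
def blobs(m,amin=30):
    n,l,s,ce=cv2.connectedComponentsWithStats(m)
    return [(s[i].tolist(),ce[i].round(1).tolist()) for i in range(1,n) if s[i,4]>=amin]
def tube(c,h0,h1,top=.25):
    """fit cylinder axis xy using cap-colour mask vs rendered hull of the cap top disc"""
E
python3 - <<'E'
from h import *
cs={n:dict(np.load(f"{n}0.npz")) for n in("scene","top")}
for n,c in cs.items():
    im=c["img"]
    hsv=cv2.cvtColor(im,cv2.COLOR_RGB2HSV)
    for name,ranges in dict(red=[(0,150,60),(6,255,255)],red2=[(174,150,60),(180,255,255)],blue=[(100,120,40),(118,255,255)],green=[(60,60,20),(82,255,255)],teal=[(83,120,40),(95,255,255)],purple=[(130,80,30),(160,255,255)],yellow=[(24,180,60),(33,255,255)]).items():
        print(n,name,blobs(hsvmask(im,*ranges)))
g=cs["scene"]["img"][40:90,60:140,::-1]
cv2.imwrite("pics/grip.png",cv2.resize(g,None,fx=10,fy=10,interpolation=cv2.INTER_CUBIC)[:600])
g=cs["top"]["img"][200:270,330:450,::-1]
cv2.imwrite("pics/bay.png",cv2.resize(g,None,fx=6,fy=6,interpolation=cv2.INTER_CUBIC)[:600])
E
```

```text
scene red [([317, 134, 20, 16, 274], [326.2, 141.3])]
scene red2 []
scene blue [([302, 107, 17, 14, 200], [310.0, 113.0])]
scene green [([157, 137, 39, 36, 970], [176.1, 157.3])]
scene teal [([336, 116, 19, 24, 361], [344.6, 127.6]), ([331, 141, 21, 42, 480], [339.7, 161.8])]
scene purple [([308, 155, 22, 28, 510], [317.8, 167.8]), ([304, 180, 23, 46, 739], [313.9, 203.0])]
scene yellow [([170, 187, 32, 16, 340], [184.3, 193.9])]
top red [([156, 154, 25, 25, 468], [168.3, 166.2])]
top red2 []
top blue [([172, 218, 25, 25, 477], [184.2, 230.1])]
top green []
top teal [([127, 195, 25, 24, 460], [138.9, 206.6])]
top purple [([170, 112, 25, 24, 457], [181.7, 123.2])]
top yellow [([367, 145, 4, 44, 85], [368.8, 166.6]), ([327, 148, 38, 2, 68], [344.3, 148.5]), ([326, 152, 41, 40, 1364], [344.6, 172.3])]
```

View pics/grip.png

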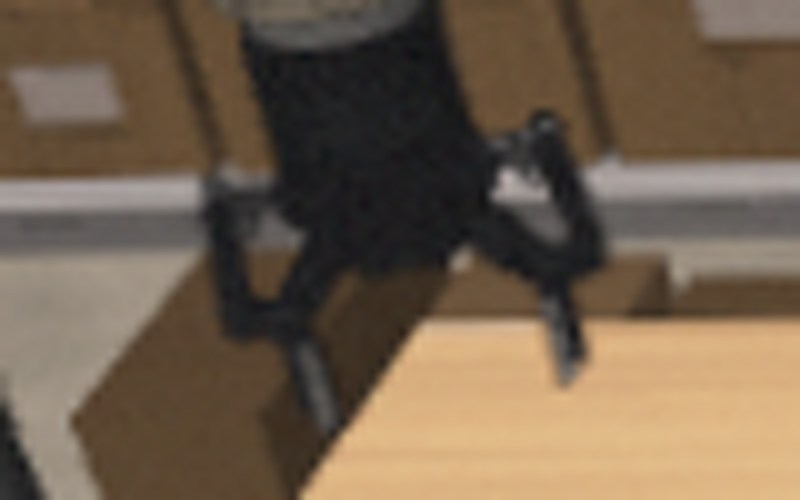

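View pics/bay.png

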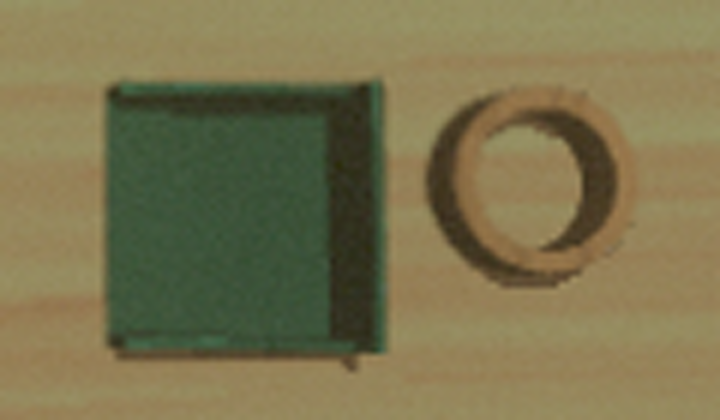

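Run:
```python
from h import *
c=dict(np.load("scene0.npz"))
R=cv2.Rodrigues(np.array([-3.08375965e+00, -5.97421143e-01,  2.08905947e-04]))[0]
t=np.array([0.23335295, -0.579629  ,  0.23104876])
print(R.round(3))
s=10;x0,y0=55,30
im=cv2.resize(c["img"][y0:90,x0:135,::-1],None,fx=s,fy=s,interpolation=cv2.INTER_CUBIC).copy()
for y,col in ((.0427,(0,0,255)),(.057,(0,255,255)),(.075,(255,255,0))):
  for sg in(1,-1):
    L=[t+R@np.array([0,sg*y,-z]) for z in (.013,.033,.053,.073,.093,.113)]
    for p in proj(c,L): cv2.circle(im,tuple(((p-[x0,y0]+.5)*s).astype(int).tolist()),4,col,-1)
cv2.imwrite("pics/g2.png",im)
```

```text
[[ 0.928  0.373 -0.   ]
 [ 0.373 -0.928  0.   ]
 [-0.    -0.001 -1.   ]]
```

View pics/g2.png

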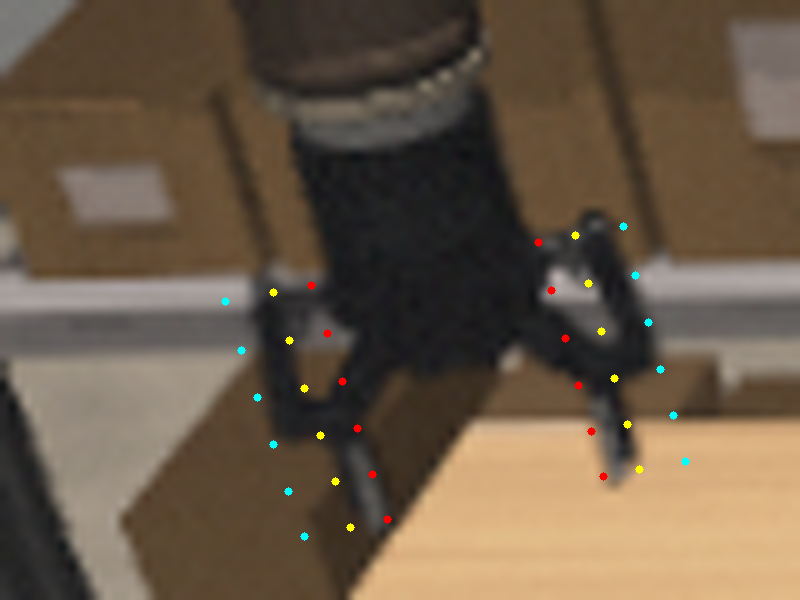

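The gripper's knuckles stick out past the finger backs (about 72 mm, at 40-45 mm above the open tips). So contact height is the main risk, and I'll push with the tips as low as possible. Next I localise the objects.

```bash
cat >> h.py <<'E'
COL=dict(red=[(0,150,60),(6,255,255)],blue=[(100,120,40),(118,255,255)],teal=[(83,120,40),(95,255,255)],purple=[(130,80,30),(160,255,255)])
def toptube(c,col):
    b=sorted(blobs(hsvmask(c["img"],*COL[col])),key=lambda q:q[0][1])
    if not b: return None
    b=b[0]
    # mask includes a bit of cap side; use bbox-side: return centroid ray and n
    return ray(c,b[1],.25),b
E
python3 - <<'E'
from h import *
cs={n:dict(np.load(f"{n}0.npz")) for n in("scene","top")}
for col in COL:
    print(col,toptube(cs["top"],col)[0].round(4), toptube(cs["scene"],col)[0].round(4))
# green bay top view segmentation
c=cs["top"]; hsv=cv2.cvtColor(c["img"],cv2.COLOR_RGB2HSV)
print(hsv[235,370],hsv[235,390], hsv[217,370], hsv[250,370])
m=cv2.inRange(hsv,np.array((50,50,20)),np.array((85,255,255)))
bb=[b for b in blobs(m,100)]; print(bb)
# bay corners guess from crop (pixels = 330+u/6, 200+v/6)
for name,u,v,z in (("mouth top wall outer",107,85,.045),("mouth bottom wall outer",107,348,.045),("end top",383,82,.08),("end bot",385,352,.08),("tape",535,185,.048)):
    print(name, ray(c,(330+u/6-.5,200+v/6-.5),z).round(4), ray(c,(330+u/6-.5,200+v/6-.5),0).round(4))
for col in("bottle","white"): pass
E
```

```text
red [0.622  0.2577 0.25  ] [0.6362 0.2584 0.25  ]
blue [0.465 0.217 0.25 ] [0.481  0.2173 0.25  ]
teal [0.5235 0.3285 0.25  ] [0.5629 0.3234 0.25  ]
purple [0.7304 0.2258 0.25  ] [0.7604 0.2242 0.25  ]
[57 87 82] [23 99 54] [33 99 54] [59 75 82]
[([126, 194, 27, 26, 382], [139.0, 206.7]), ([348, 218, 41, 40, 1380], [366.0, 238.1])]
mouth top wall outer [ 0.513  -0.2149  0.045 ] [ 0.5164 -0.2234  0.    ]
mouth bottom wall outer [ 0.3879 -0.2098  0.045 ] [ 0.3867 -0.2181  0.    ]
end top [ 0.5094 -0.338   0.08  ] [ 0.5153 -0.3619  0.    ]
end bot [ 0.3844 -0.3322  0.08  ] [ 0.3819 -0.3557  0.    ]
tape [ 0.4609 -0.4183  0.048 ] [ 0.4624 -0.4354  0.    ]
```

Run:
```python
from h import *
from scipy.optimize import minimize
cs={n:dict(np.load(f"{n}0.npz")) for n in("scene","top")}
c=cs["top"]
s=.64
for u,v in ((228,210),(213,183),(150,242),(190,250),(220,232)):
    print((u,v),[ray(c,(u*s,v*s),z)[:2].round(3).tolist() for z in (0,.1,.15)])
# bay fit: project model edges, chamfer against Canny
def model(x,y,a):
    ca,sa=np.cos(a),np.sin(a); out=[]
    def P(b): return np.array([x+ca*b[0]-sa*b[1],y+sa*b[0]+ca*b[1],b[2]])
    segs=[]
    for yy in(-64,64): segs+=[((-55,yy,45),(61,yy,45))]
    for yy in(-58,58): segs+=[((-55,yy,45),(55,yy,45))]
    segs+=[((61,-64,80),(61,64,80)),((55,-64,80),(55,64,80)),((-55,-58,0),(-55,58,0)),((61,-64,45),(61,-64,80)),((61,64,45),(61,64,80))]
    pts=[]
    for p,q in segs:
        p,q=np.array(p)/1e3,np.array(q)/1e3
        for k in np.linspace(0,1,25): pts.append(P(p+(q-p)*k))
    return np.array(pts)
for n in ("top","scene"):
    c=cs[n]; g=cv2.resize(c["img"],None,fx=4,fy=4,interpolation=cv2.INTER_CUBIC)
    e=cv2.Canny(cv2.GaussianBlur(g,(0,0),2),25,60)
    D=np.minimum(cv2.distanceTransform(255-e,cv2.DIST_L2,5),12)
    c["D"]=D
def cost(p,names):
    J=0
    for n in names:
        uv=(proj(cs[n],model(p[0],p[1],p[2]))*4+1.5).astype(np.float32)
        J+=cv2.remap(cs[n]["D"],uv[:,0],uv[:,1],cv2.INTER_LINEAR).mean()
    return J
for names in(("top",),("top","scene")):
    best=None
    for dx in(-.006,0,.006):
        for dy in(-.006,0,.006):
            for da in(-.04,0,.04):
                q=minimize(cost,[.448+dx,-.2775+dy,-1.617+da],args=(names,),method="Nelder-Mead",options=dict(initial_simplex=None))
                if best is None or q.fun<best.fun: best=q
    print(names,best.x.round(4),best.fun, np.degrees(best.x[2]))
x,y,a=best.x
im=cv2.resize(cs["top"]["img"][200:270,330:450,::-1],None,fx=6,fy=6,interpolation=cv2.INTER_CUBIC)
for p in proj(cs["top"],model(x,y,a)): cv2.circle(im,tuple(((p-[330,200]+.5)*6).astype(int).tolist()),1,(0,0,255),-1)
cv2.imwrite("pics/bayfit.png",im)
# overlay gripper footprint at pregrasp
im=cv2.resize(cs["top"]["img"][:,:,::-1],(768,576),interpolation=cv2.INTER_CUBIC)
red=np.array([.622,.258]); 
def poly(pts,col):
    uv=((proj(cs["top"],pts)+.5)*1.5).astype(np.int32); cv2.polylines(im,[uv],True,col,1)
th=np.linspace(0,2*np.pi,40)
for b in((.622,.258),(.465,.217),(.5235,.3285),(.7304,.2258)):
    for z in(0,.25): poly(np.c_[b[0]+.03*np.cos(th),b[1]+.03*np.sin(th),0*th+z],(0,0,255))
d=np.array([.456,-.13])-red; d/=np.linalg.norm(d); nrm=np.array([-d[1],d[0]])
for g in (red-d*.115,):
    print("grip",g,np.degrees(np.arctan2(d[1],d[0])))
    for z in(.06,.15): poly([np.r_[g+d*i*.0425+nrm*j*.0425,z] for i,j in((1,1),(1,-1),(-1,-1),(-1,1))],(255,0,0))
    poly([np.r_[g+d*i*.075+nrm*j*.014,.01] for i,j in((1,1),(1,-1),(-1,-1),(-1,1))],(0,255,255))
cv2.imwrite("pics/plan.png",im)
```

```text
(228, 210) [[0.772, 0.387], [0.745, 0.359], [0.731, 0.344]]
(213, 183) [[0.829, 0.419], [0.797, 0.388], [0.781, 0.372]]
(150, 242) [[0.711, 0.543], [0.688, 0.502], [0.677, 0.481]]
(190, 250) [[0.693, 0.461], [0.672, 0.427], [0.661, 0.409]]
(220, 232) [[0.728, 0.402], [0.704, 0.372], [0.692, 0.357]]
('top',) [ 0.4489 -0.2749 -1.5988] 3.4559452533721924 -91.60424955532157
('top', 'scene') [ 0.4486 -0.2743 -1.5968] 5.892783164978027 -91.49274192937503
grip [0.66723493 0.36372985] -113.1629366417642
```

View pics/bayfit.png

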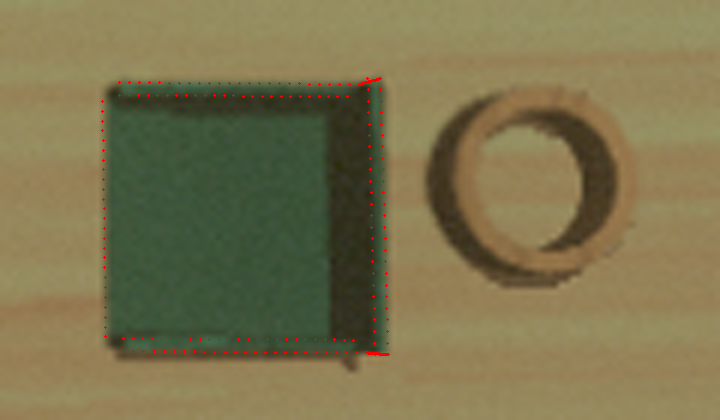

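View pics/plan.png

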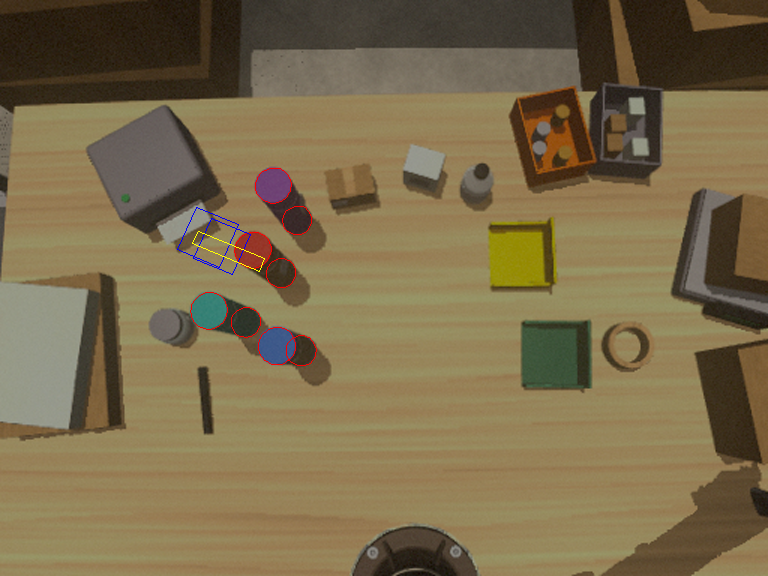

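The overlay shows the tube models lining up well (red base at (0.622, 0.258)). The bay is at about (0.449, -0.276), axis -91.6°. The printer's white tray is close behind the tube, so I'll start the push nearly along -y and then curve. First I lift and swing over.

Request:
{"fn": "move_arm", "kwargs": {"rows": [[[0,0,-0.06],0],[[0,0,-0.13],0],[[0.039,-0.039,-0.15],-8],[[0.078,-0.078,-0.15],-16],[[0.117,-0.117,-0.15],-24],[[0.156,-0.156,-0.15],-32],[[0.195,-0.195,-0.15],-40],[[0.234,-0.234,-0.15],-48],[[0.273,-0.273,-0.15],-56],[[0.312,-0.312,-0.15],-64],[[0.351,-0.351,-0.15],-72],[[0.39,-0.39,-0.15],-80]], "jaw": 0.0854}}

```text
time_s: 1.8
tcp_pos: [0.4499, -0.0707, 0.3815]
ee_rot: [1.973, 2.444, 0.0]
wrist_force: [1.6, -0.7, 0.8]
finger_gap: 0.0851
```

```bash
cat >> h.py <<'E'
def state(r):
    o=r.observe(); R=cv2.Rodrigues(o["ee_rot"])[0]
    print("t",round(o["time_s"],2),"p",o["tcp_pos"].round(4),"yaw_y",round(np.degrees(np.arctan2(R[1,1],R[0,1])),1),"q",o["qpos"].round(2),"F",o["wrist_force"].round(2),"T",o["ft_torque"].round(2))
    return o,R
def snap(r,n,tag):
    c=r.capture(n); np.savez(f"{n}{tag}.npz",**c)
    cv2.imwrite(f"pics/{n}{tag}.png",cv2.resize(c["img"][:,:,::-1],(768,576),interpolation=cv2.INTER_CUBIC)); return c
def totool(R,d): return R.T@np.array(d)
E
python3 - <<'E'
from plant import r
from h import *
o,R=state(r)
d=np.array([.645,.395,.38])-o["tcp_pos"]
print(totool(R,d).round(4), np.linalg.norm(d))
E
```

```text
t 1.8 p [ 0.4499 -0.0707  0.3815] yaw_y 12.2 q [ 0.52  0.1  -0.52  1.67  0.05  1.38  0.2 ] F [ 1.64 -0.69  0.8 ] T [-0.01 -0.02  0.01]
[0.4141 0.2889 0.0016] 0.5048871182638316
```

Request:
{"fn": "move_arm", "kwargs": {"rows": [[[0.0414,0.0289,0],-7],[[0.0828,0.0578,0],-14],[[0.1242,0.0867,0],-21],[[0.1656,0.1156,0],-28],[[0.207,0.1445,0],-35],[[0.2484,0.1734,0],-42],[[0.29,0.2023,0],-49],[[0.331,0.231,0],-56],[[0.373,0.26,0],-63],[[0.414,0.289,0],-70],[[0.414,0.289,0],-70]]}}

```text
time_s: 3.18
tcp_pos: [0.6441, 0.3991, 0.3782]
ee_rot: [-0.205, -3.131, 0.001]
wrist_force: [-1.7, 0.8, -0.8]
finger_gap: 0.0856
```

Run:
```python
from plant import r
from h import *
o,R=state(r)
snap(r,"scene","1"); snap(r,"top","1")
```

```text
t 3.17 p [0.6441 0.3991 0.3782] yaw_y 82.5 q [-0.32  0.73 -0.78  0.84  0.49  1.72  0.56] F [-1.68  0.82 -0.85] T [ 0.06  0.04 -0.  ]
```

View pics/scene1.png

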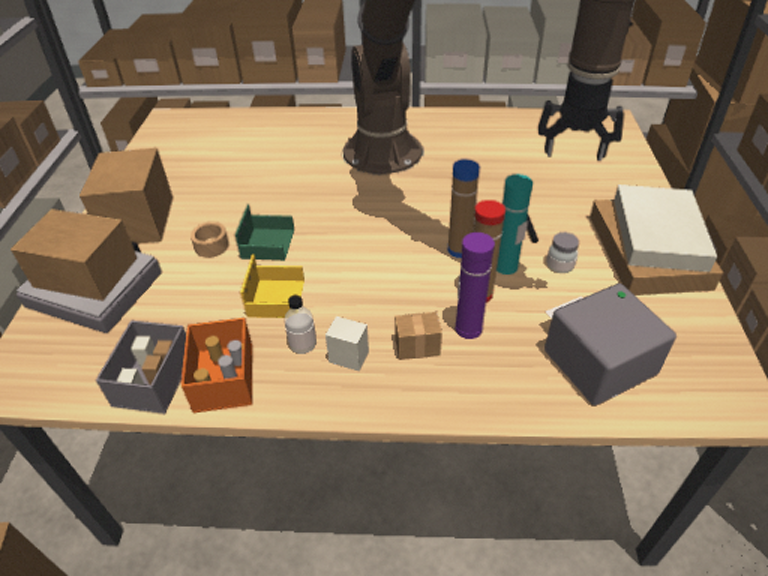

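View pics/top1.png

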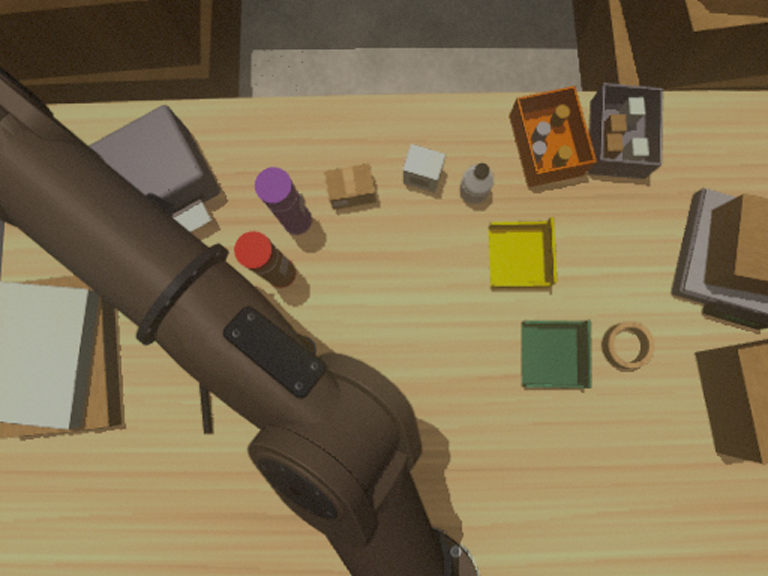

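Run:
```python
from h import *
c=dict(np.load("scene1.npz"))
R=cv2.Rodrigues(np.array([-0.205,-3.131,.001]))[0]; t=np.array([.6441,.3991,.3782])
x0,y0,s=345,40,9
im=cv2.resize(c["img"][y0:y0+66,x0:x0+85,::-1],None,fx=s,fy=s,interpolation=cv2.INTER_CUBIC)
for y,col in ((.057,(0,255,255)),(.07,(0,255,0)),(.075,(255,255,0))):
  for sg in(1,-1):
    for p in proj(c,[t+R@np.array([0,sg*y,-z]) for z in (.013,.033,.053,.073,.093,.113)]): cv2.circle(im,tuple(((p-[x0,y0]+.5)*s).astype(int).tolist()),3,col,-1)
cv2.imwrite("pics/g3.png",im)
```

```text
(no output)
```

View pics/g3.png

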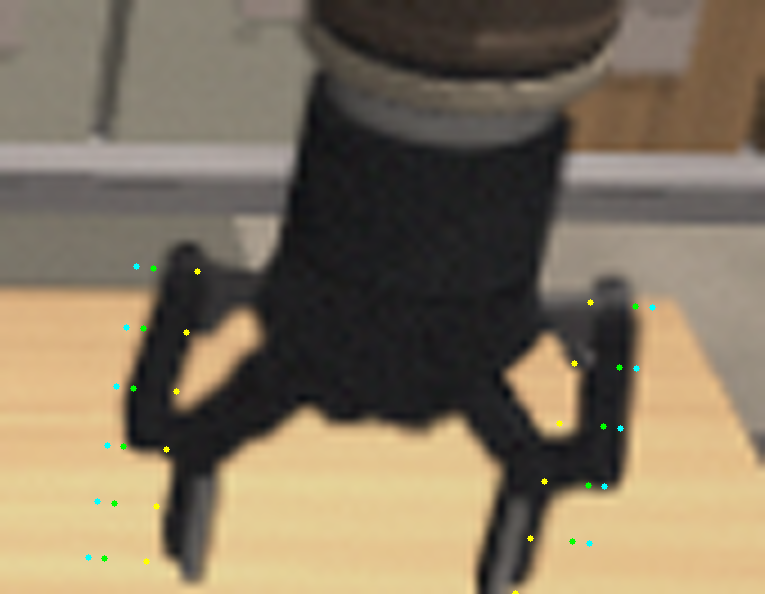

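The pictures show the forearm high over the tubes and the gripper column clear of them. The fingers are lined up behind the red tube with about 39 mm of gap. The knuckle corners sit about 40 mm above the open tips, so I go as low as possible. Descending now.

Request:
{"fn": "move_arm", "kwargs": {"rows": [[[0,0,0.05],0],[[0,0,0.105],0],[[0,0,0.16],0],[[0,0,0.215],0],[[0,0,0.27],0],[[0,0,0.32],0],[[0,0,0.36],0],[[0,0,0.378],0],[[0,0,0.383],0],[[0,0,0.383],0]]}}

```text
time_s: 4.53
tcp_pos: [0.6456, 0.3955, -0.0005]
ee_rot: [0.216, 3.133, 0.001]
wrist_force: [0.9, -0.4, 0.9]
finger_gap: 0.0855
```

Run:
```python
from plant import r
from h import *
o,R=state(r)
c=snap(r,"scene","2"); snap(r,"top","2")
x0,y0,s=300,95,8
im=cv2.resize(c["img"][y0:y0+75,x0:x0+95,::-1],None,fx=s,fy=s,interpolation=cv2.INTER_CUBIC)
cv2.imwrite("pics/g4.png",im)
```

```text
t 4.53 p [ 6.456e-01  3.955e-01 -5.000e-04] yaw_y 82.1 q [-0.26  0.97 -0.7   1.35  0.66  1.05  0.37] F [ 0.9  -0.43  0.95] T [-0.    0.01  0.05]
```

View pics/g4.png

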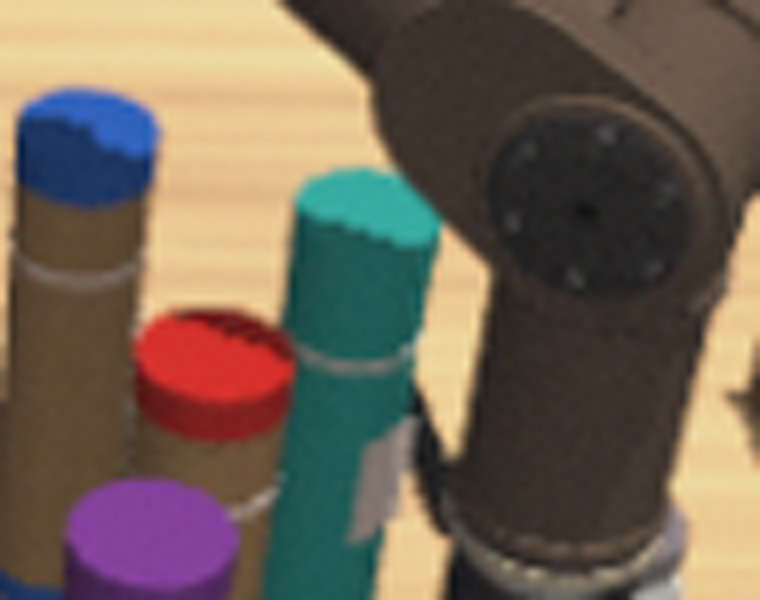

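View pics/top2.png

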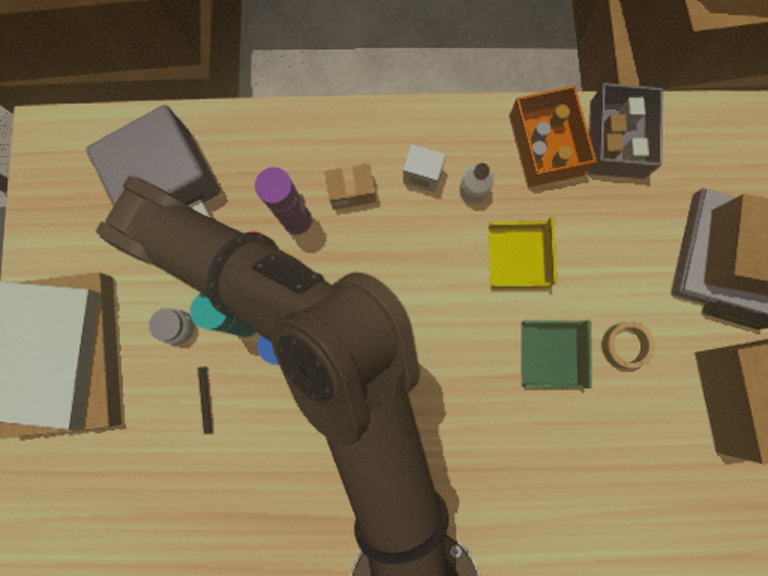

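Request:
{"fn": "move_arm", "kwargs": {"rows": [[[0,-0.005,0.004],0],[[0,-0.01,0.006],0],[[0,-0.016,0.008],0],[[0,-0.022,0.008],0],[[0,-0.025,0.008],0],[[0,-0.025,0.008],0]]}}

```text
time_s: 5.38
tcp_pos: [0.6423, 0.3709, -0.0081]
ee_rot: [0.216, 3.133, 0.002]
wrist_force: [-0.0, -0.3, 0.2]
finger_gap: 0.0853
```

Run:
```python
from plant import r
from h import *
o,R=state(r)
c=snap(r,"scene","3")
for k in COL: print(k,toptube(c,k)[0].round(4))
x0,y0,s=290,100,6
im=cv2.resize(c["img"][y0:y0+95,x0:x0+125,::-1],None,fx=s,fy=s,interpolation=cv2.INTER_CUBIC)
cv2.imwrite("pics/g5.png",im)
```

```text
t 5.38 p [ 0.6423  0.3709 -0.0081] yaw_y 82.1 q [-0.22  0.96 -0.7   1.4   0.67  1.02  0.37] F [-0.03 -0.34  0.2 ] T [-0.   -0.02 -0.05]
red [0.6373 0.2577 0.25  ]
blue [0.4816 0.2176 0.25  ]
teal [0.575  0.3166 0.25  ]
purple [0.7604 0.2242 0.25  ]
```

View pics/g5.png

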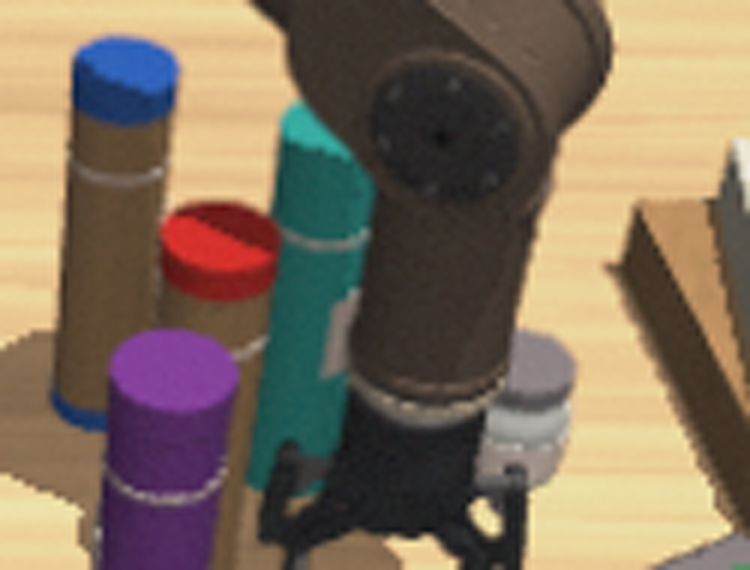

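Request:
{"fn": "move_arm", "kwargs": {"rows": [[[0.003,-0.003,0.001],0],[[0.0045,-0.006,0.002],0],[[0.0045,-0.009,0.002],0],[[0.0045,-0.012,0.002],0],[[0.0045,-0.015,0.002],0],[[0.0045,-0.018,0.002],0],[[0.0045,-0.021,0.002],0],[[0.0045,-0.024,0.002],0]]}}

```text
time_s: 6.42
tcp_pos: [0.6349, 0.3506, -0.0086]
ee_rot: [0.214, 3.131, 0.009]
wrist_force: [1.2, 5.5, 2.6]
finger_gap: 0.0855
```

Run:
```python
from plant import r
from h import *
o,R=state(r)
c=snap(r,"scene","4")
for k in COL: print(k,toptube(c,k)[0].round(4))
x0,y0,s=290,120,6
im=cv2.resize(c["img"][y0:y0+95,x0:x0+125,::-1],None,fx=s,fy=s,interpolation=cv2.INTER_CUBIC)
cv2.imwrite("pics/g6.png",im)
```

```text
t 6.42 p [ 0.6349  0.3506 -0.0086] yaw_y 82.2 q [-0.19  0.94 -0.7   1.46  0.67  0.98  0.38] F [1.2  5.51 2.64] T [ 0.78 -0.08  0.02]
red [0.6341 0.2417 0.25  ]
blue [0.4816 0.2176 0.25  ]
teal [0.5817 0.3057 0.25  ]
purple [0.7604 0.2237 0.25  ]
```

View pics/g6.png

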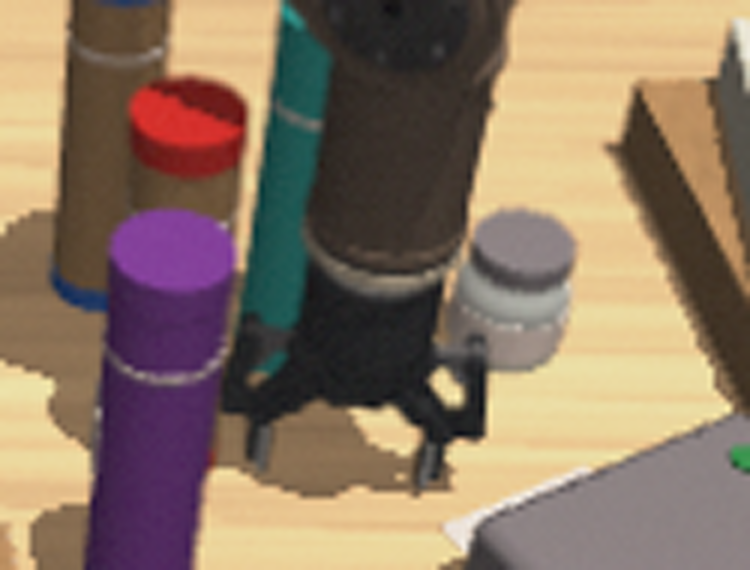

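Run:
```python
from plant import r
from h import *
o,R=state(r)
c=dict(np.load("scene4.npz"))
x0,y0,s=300,120,8
im=cv2.resize(c["img"][y0:y0+85,x0:x0+60,::-1],None,fx=s,fy=s,interpolation=cv2.INTER_CUBIC)
th=np.linspace(0,2*np.pi,60)
for z in (0,.018,.245,.25):
    P=np.c_[.6198+.03*np.cos(th),.2412+.03*np.sin(th),0*th+z]
    uv=((proj(c,P)-[x0,y0]+.5)*s).astype(np.int32); cv2.polylines(im,[uv],True,(255,255,0),1)
P=np.c_[.7304+.03*np.cos(th),.2250+.03*np.sin(th),0*th]
for z in(0,.25):
    P[:,2]=z
    uv=((proj(c,P)-[x0,y0]+.5)*s).astype(np.int32); cv2.polylines(im,[uv],True,(0,255,255),1)
cv2.imwrite("pics/g7.png",im[:600])
```

```text
t 6.47 p [ 0.635   0.3501 -0.0086] yaw_y 82.2 q [-0.19  0.94 -0.7   1.46  0.67  0.98  0.38] F [1.01 6.12 4.7 ] T [ 0.73 -0.1  -0.06]
```

View pics/g7.png

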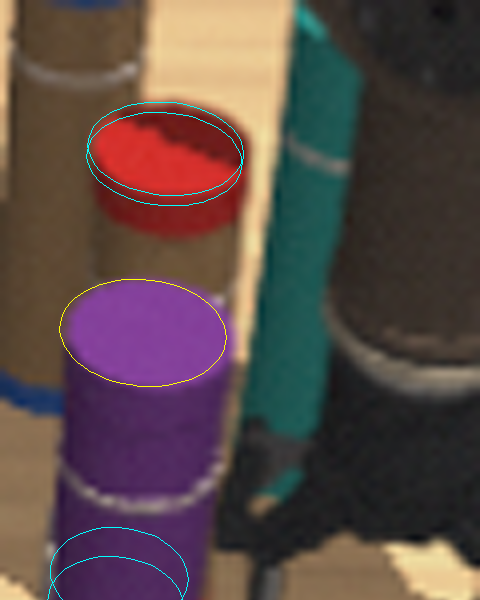

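Run:
```python
from h import *
ims=[]
s=8
for tag,b in(("0",(.622,.2577)),("3",(.622,.2577)),("4",(.6198,.2412))):
    c=dict(np.load(f"scene{tag}.npz")); 
    x0,y0=298,128
    im=cv2.resize(c["img"][y0:y0+75,x0:x0+33,::-1],None,fx=s,fy=s,interpolation=cv2.INTER_CUBIC)
    th=np.linspace(0,2*np.pi,60)
    for z in (0,.018,.25):
        P=np.c_[b[0]+.03*np.cos(th),b[1]+.03*np.sin(th),0*th+z]
        uv=((proj(c,P)-[x0,y0]+.5)*s).astype(np.int32); cv2.polylines(im,[uv],True,(255,255,0),1)
    ims.append(im)
cv2.imwrite("pics/cmp.png",np.hstack(ims)[:600])
```

```text
(no output)
```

View pics/cmp.png

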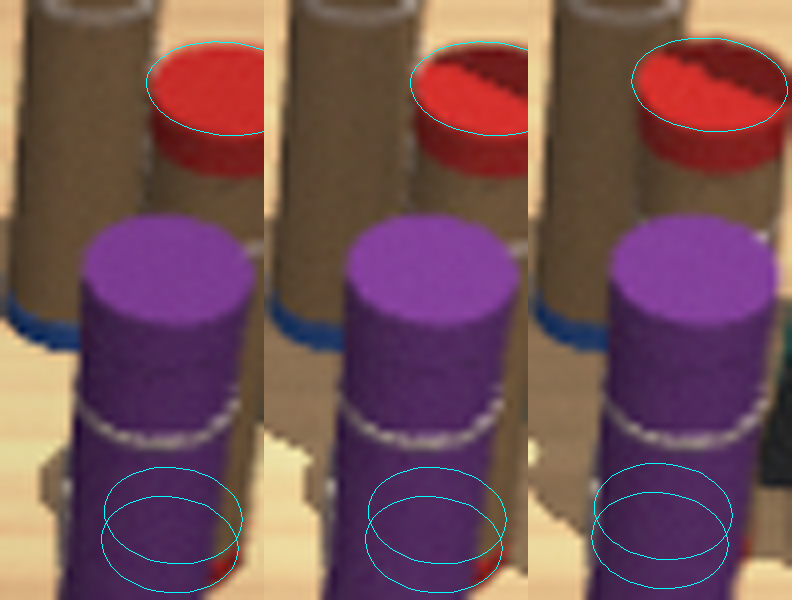

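Request:
{"fn": "move_arm", "kwargs": {"rows": [[[0,-0.003,0.0],0],[[0,-0.006,0],0],[[0,-0.009,0],0],[[0,-0.012,0],0],[[0,-0.015,0],0],[[0,-0.018,0],0]]}}

```text
time_s: 7.22
tcp_pos: [0.6333, 0.3357, -0.0066]
ee_rot: [0.212, 3.129, 0.018]
wrist_force: [2.1, 7.6, 5.6]
finger_gap: 0.0854
```

```bash
cat >> h.py <<'E'
def cmp(c,b,name,x0=285,y0=120,w=60,h=80,s=8):
    im=cv2.resize(c["img"][y0:y0+h,x0:x0+w,::-1],None,fx=s,fy=s,interpolation=cv2.INTER_CUBIC)
    th=np.linspace(0,2*np.pi,60)
    for z in (0,.018,.25):
        P=np.c_[b[0]+.03*np.cos(th),b[1]+.03*np.sin(th),0*th+z]
        uv=((proj(c,P)-[x0,y0]+.5)*s).astype(np.int32); cv2.polylines(im,[uv],True,(255,255,0),1)
    cv2.imwrite(name,im[:600])
E
python3 - <<'E'
from plant import r
from h import *
o,R=state(r)
c=snap(r,"scene","5")
t=toptube(c,"red")[0];print(t)
cmp(c,(t[0]-.0142,t[1]-.0005),"pics/c5.png",w=75)
E
```

```text
t 7.22 p [ 0.6333  0.3357 -0.0066] yaw_y 82.3 q [-0.16  0.93 -0.7   1.49  0.67  0.97  0.38] F [2.11 7.58 5.61] T [ 0.84 -0.05  0.  ]
[0.6304046  0.22140326 0.25      ]
```

View pics/c5.png

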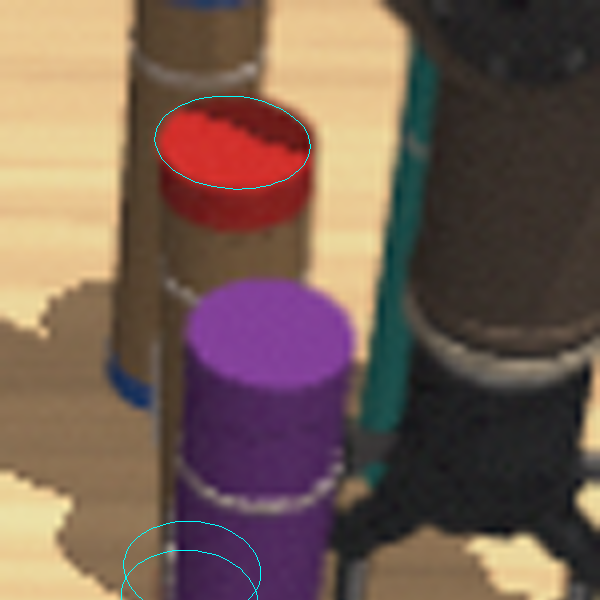

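The tube is tipping rather than sliding. The base outline sits about 12 mm behind an upright model, so it leans about 3°. I back off gently so it settles upright, then find a lower contact.

Request:
{"fn": "move_arm", "kwargs": {"rows": [[[0,0.002,0.0],0],[[0,0.005,0],0],[[0,0.008,0],0],[[0,0.012,0],0],[[0,0.017,0],0],[[0,0.025,0],0],[[0,0.035,0],0],[[0,0.045,0],0],[[0,0.055,0],0],[[0,0.06,0],0]]}}

```text
time_s: 8.52
tcp_pos: [0.6412, 0.3958, -0.006]
ee_rot: [0.211, 3.129, 0.018]
wrist_force: [0.3, -0.5, 0.5]
finger_gap: 0.0855
```

Run:
```python
from plant import r
from h import *
o,R=state(r)
c=snap(r,"scene","6")
t=toptube(c,"red")[0];print(t)
for k in COL: print(k,toptube(c,k)[0].round(4))
cmp(c,(t[0]-.0142,t[1]-.0005),"pics/c6.png",w=95)
```

```text
t 8.53 p [ 0.6412  0.3958 -0.006 ] yaw_y 82.3 q [-0.25  0.97 -0.7   1.38  0.66  1.02  0.36] F [ 0.28 -0.52  0.47] T [ 0.01 -0.02 -0.02]
[0.63320045 0.23381063 0.25      ]
red [0.6332 0.2338 0.25  ]
blue [0.4816 0.2176 0.25  ]
teal [0.5651 0.3219 0.25  ]
purple [0.7608 0.2236 0.25  ]
```

View pics/c6.png

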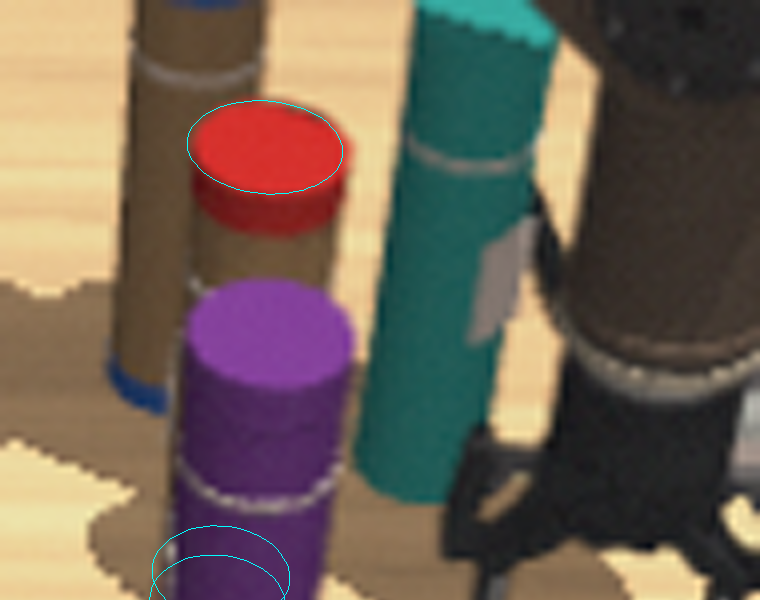

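Request:
{"fn": "move_arm", "kwargs": {"rows": [[[0,0,-0.05],0],[[0,0,-0.11],0],[[0,0,-0.17],0],[[0,0,-0.23],0],[[0,0,-0.28],9],[[0,0,-0.3],19],[[0,0,-0.3],29],[[0,0,-0.3],39],[[0,0,-0.3],49],[[0,0,-0.3],59],[[0,0,-0.3],69],[[0,0,-0.3],79]]}}

```text
time_s: 10.07
tcp_pos: [0.6392, 0.3926, 0.294]
ee_rot: [-2.161, -2.276, -0.019]
wrist_force: [-0.3, 0.4, -0.5]
finger_gap: 0.0852
```

Run:
```python
from plant import r
from h import *
o,R=state(r); print(R.round(3))
c=snap(r,"scene","7")
snap(r,"top","7")
p=proj(c,o["tcp_pos"])[0].astype(int); print(p)
x0,y0,s=p[0]-40,p[1]-55,9
im=cv2.resize(c["img"][y0:y0+66,x0:x0+85,::-1],None,fx=s,fy=s,interpolation=cv2.INTER_CUBIC)
for x,col in ((.011,(0,255,255)),(.0425,(255,255,0))):
  for sg in(1,-1):
   for y in(.0425,):
    for q in proj(c,[o["tcp_pos"]+R@np.array([sg*x,y,-z]) for z in (.013,.033,.053,.073,.093,.113)]): cv2.circle(im,tuple(((q-[x0,y0]+.5)*s).astype(int).tolist()),3,col,-1)
cv2.imwrite("pics/g8.png",im)
```

```text
t 10.07 p [0.6392 0.3926 0.294 ] yaw_y 2.9 q [-0.37  0.67 -0.51  1.08  0.3   1.45 -0.76] F [-0.26  0.43 -0.52] T [0.04 0.03 0.  ]
[[-0.051  0.999  0.006]
 [ 0.999  0.051  0.011]
 [ 0.011  0.007 -1.   ]]
[372 130]
```

View pics/g8.png

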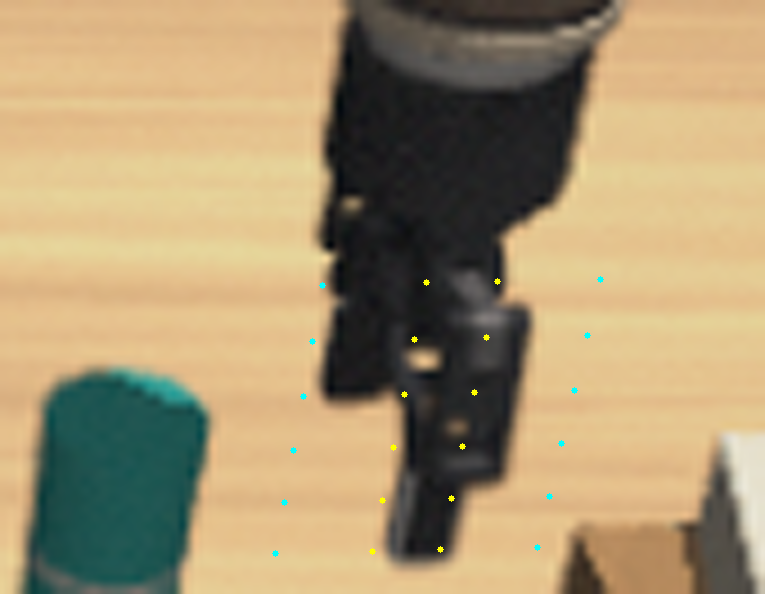

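View pics/top7.png

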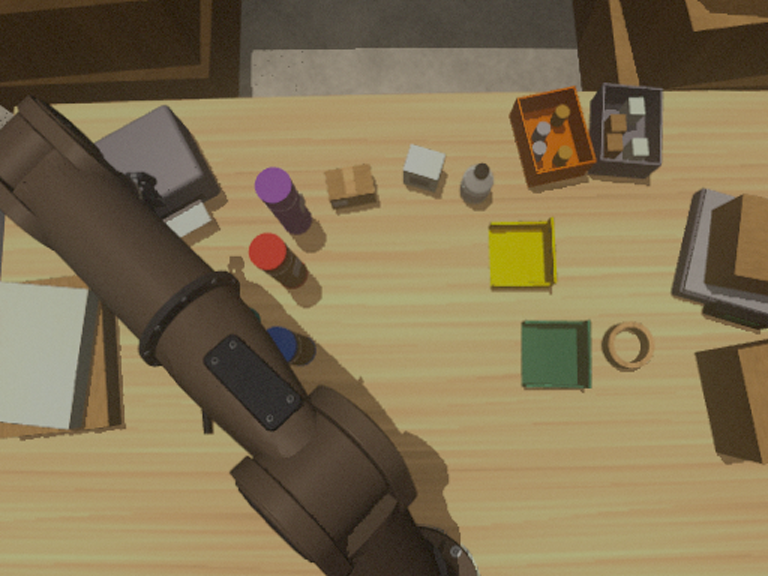

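The knuckle and pad are equally wide, so there is no lower contact within reach. The measured numbers explain the lean. The tube did slide (24 mm for a 26 mm push), but friction on the knuckle lifted the compliant arm by 2 mm (Fz 5.6 N). If I press down slightly to hold the height, the friction should keep the tube flat. Re-measuring and planning a curved push.

```bash
cat > plan.py <<'E'
from h import *
BAY=np.array([.4487,-.276]); A=np.array([-.029,-.9996])
def path(P0,phi0,B=None,k0=.13,k1=.15,n=400):
    B=BAY-A*-.0-A*.0 if B is None else B
    d0=np.array([-np.sin(phi0),-np.cos(phi0)])
    t=np.linspace(0,1,n)[:,None]
    C1=P0+d0*k0; C2=B-A*k1
    p=(1-t)**3*P0+3*(1-t)**2*t*C1+3*(1-t)*t*t*C2+t**3*B
    E=BAY+A*.045
    q=B+A*np.linspace(0.001,np.linalg.norm(E-B),150)[:,None]
    p=np.vstack([p,q]); s=np.r_[0,np.cumsum(np.linalg.norm(np.diff(p,axis=0),axis=1))]
    h=np.unwrap(np.arctan2(np.gradient(p[:,1]),np.gradient(p[:,0])))
    return p,s,h
def rows(o,P,H,L):
    """tool rows for tube centres P, heading angles H(world), from state o"""
    R=cv2.Rodrigues(o["ee_rot"])[0]; yaw0=np.arctan2(R[1,1],R[0,1]); out=[]
    for p,h in zip(P,H):
        c=p-L*np.array([np.cos(h),np.sin(h)])
        d=R.T@np.r_[c-o["tcp_pos"][:2],0]
        turn=-np.degrees((h+np.pi-yaw0+np.pi)%(2*np.pi)-np.pi)
        out.append((d[0].round(4),d[1].round(4),round(turn,1)))
    return out
E
python3 - <<'E'
from plant import r
from plan import *
c=dict(np.load("top7.npz"))
print({k:(toptube(c,k)[0].round(4) if toptube(c,k) else None) for k in("red","purple")})
print(toptube(c,"red")[1])
P0=toptube(c,"red")[0][:2]
o,R=state(r)
p,s,h=path(P0,np.radians(18),BAY-A*.08)
print("len",s[-1]); 
for q in np.arange(0,s[-1],.04): i=np.searchsorted(s,q); print(p[i].round(3),round(-90-np.degrees(h[i]),1),end=" | ")
print()
print(rows(o,[P0],[h[0]],.104+.018))
E
```

```text
{'red': array([0.6185, 0.2339, 0.25  ]), 'purple': array([0.7304, 0.226 , 0.25  ])}
([166, 156, 25, 24, 472], [177.9, 167.4])
t 10.18 p [0.6391 0.3927 0.2941] yaw_y 3.2 q [-0.37  0.67 -0.51  1.08  0.3   1.45 -0.76] F [-0.37  0.09  0.45] T [-0.02  0.01  0.11]
len 0.5895403449377987
[0.619 0.234] 18.1 | [0.604 0.196] 22.9 | [0.588 0.16 ] 25.6 | [0.57  0.124] 27.0 | [0.552 0.088] 27.4 | [0.533 0.052] 27.0 | [0.516 0.017] 25.9 | [ 0.498 -0.02 ] 24.0 | [ 0.483 -0.057] 21.2 | [ 0.47  -0.094] 17.5 | [ 0.459 -0.133] 12.6 | [ 0.453 -0.172] 6.2 | [ 0.451 -0.212] 1.7 | [ 0.449 -0.252] 1.7 | [ 0.448 -0.292] 1.7 | 
[(np.float64(-0.0438), np.float64(0.0149), np.float64(-68.8))]
```

Request:
{"fn": "move_arm", "kwargs": {"rows": [[[-0.007,0.003,0],-10],[[-0.014,0.005,0],-20],[[-0.021,0.007,0],-30],[[-0.028,0.009,0],-40],[[-0.036,0.012,0],-50],[[-0.044,0.015,0.01],-60],[[-0.044,0.015,0.03],-69],[[-0.044,0.015,0.085],-69],[[-0.044,0.015,0.14],-69],[[-0.044,0.015,0.195],-69],[[-0.044,0.015,0.245],-69],[[-0.044,0.015,0.28],-69]]}}

```text
time_s: 11.68
tcp_pos: [0.6577, 0.3516, 0.011]
ee_rot: [0.48, 3.101, 0.016]
wrist_force: [-0.5, 0.6, 0.3]
finger_gap: 0.0855
```

Run:
```python
from plant import r
from plan import *
P0=np.array([.6185,.2339])
o,R=state(r); print(R[:,2])
p,s,h=path(P0,np.radians(18),BAY-A*.08)
print(rows(o,[P0,P0],[h[0]]*2,.109))
```

```text
t 11.68 p [0.6577 0.3516 0.011 ] yaw_y 72.4 q [-0.2   0.93 -0.67  1.39  0.62  1.02  0.27] F [-0.55  0.59  0.26] T [-0.01 -0.03  0.06]
[ 0.00468285  0.00928728 -0.99994591]
[(np.float64(0.0009), np.float64(-0.015), np.float64(0.5)), (np.float64(0.0009), np.float64(-0.015), np.float64(0.5))]
```

Request:
{"fn": "move_arm", "kwargs": {"rows": [[[0,0,0.01],0],[[0.001,-0.003,0.017],0],[[0.001,-0.007,0.021],0],[[0.001,-0.01,0.0215],0],[[0.001,-0.012,0.0215],0]]}}

```text
time_s: 12.3
tcp_pos: [0.6537, 0.3406, -0.0096]
ee_rot: [0.48, 3.1, 0.017]
wrist_force: [0.5, -0.5, 0.1]
finger_gap: 0.0857
```

Run:
```python
from plant import r
from plan import *
P0=np.array([.6185,.2339])
o,R=state(r)
p,s,h=path(P0,np.radians(18),BAY-A*.08)
d=np.array([np.cos(h[0]),np.sin(h[0])]); rel=P0-o["tcp_pos"][:2]
print("along",rel@d,"lat",rel@np.array([-d[1],d[0]]))
S=np.arange(.004,.05,.004); I=[np.searchsorted(s,q) for q in S]
print(rows(o,p[I],h[I],.104))
```

```text
t 12.3 p [ 0.6537  0.3406 -0.0096] yaw_y 72.4 q [-0.19  0.94 -0.66  1.43  0.64  0.98  0.26] F [ 0.53 -0.45  0.11] T [-0.05 -0.01 -0.04]
along 0.11231466394094052 lat -0.0003625160227998119
[(np.float64(-0.0007), np.float64(-0.0132), np.float64(1.2)), (np.float64(-0.0016), np.float64(-0.0172), np.float64(1.7)), (np.float64(-0.0025), np.float64(-0.0213), np.float64(2.3)), (np.float64(-0.0032), np.float64(-0.0253), np.float64(2.8)), (np.float64(-0.0039), np.float64(-0.0295), np.float64(3.3)), (np.float64(-0.0043), np.float64(-0.0326), np.float64(3.6)), (np.float64(-0.0049), np.float64(-0.0367), np.float64(4.1)), (np.float64(-0.0053), np.float64(-0.0409), np.float64(4.5)), (np.float64(-0.0057), np.float64(-0.0452), np.float64(4.9)), (np.float64(-0.0061), np.float64(-0.0494), np.float64(5.3)), (np.float64(-0.0063), np.float64(-0.0537), np.float64(5.7)), (np.float64(-0.0065), np.float64(-0.057), np.float64(5.9))]
```

Request:
{"fn": "move_arm", "kwargs": {"rows": [[[0,-0.004,0],0],[[0,-0.008,0.0005],0.5],[[-0.0005,-0.012,0.001],1],[[-0.001,-0.015,0.002],1.4],[[-0.0017,-0.018,0.003],1.8],[[-0.0025,-0.021,0.004],2.2],[[-0.003,-0.024,0.004],2.6]]}}

```text
time_s: 13.18
tcp_pos: [0.6503, 0.32, -0.0118]
ee_rot: [0.549, 3.087, 0.026]
wrist_force: [2.6, 7.6, 5.6]
finger_gap: 0.0856
```

Run:
```python
from plant import r
from plan import *
o,R=state(r); 
c=snap(r,"scene","8"); 
t=toptube(c,"red")[0]; b=np.array([t[0]-.0142,t[1]-.0005]); print(b)
h=np.arctan2(R[1,1],R[0,1])+np.pi; d=np.array([np.cos(h),np.sin(h)]); rel=b-o["tcp_pos"][:2]
print("cap along",rel@d,"lat",rel@np.array([-d[1],d[0]]))
cmp(c,b,"pics/c8.png",w=95)
```

```text
t 13.18 p [ 0.6503  0.32   -0.0118] yaw_y 69.8 q [-0.16  0.93 -0.66  1.47  0.64  0.94  0.23] F [2.6  7.59 5.57] T [ 0.78 -0.24 -0.01]
[0.6146908  0.22038137]
cap along 0.10583032538938007 lat 0.0008557326802986195
```

View pics/c8.png

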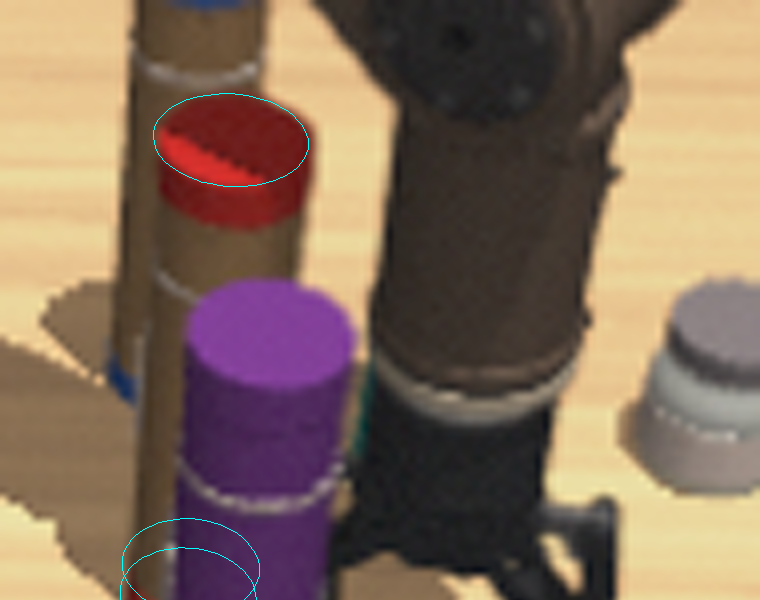

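Tilt is now below about 0.3° and the tube slides. I continue along the path with the same downward bias.

```bash
cat > nxt.py <<'E'
import sys
from plant import r
from plan import *
def nxt(b,phi0,B,step,L=.1055,n=12,k0=.13,k1=.15):
    o=r.observe()
    p,s,h=path(b,phi0,B,k0,k1)
    S=np.arange(1,n+1)*step; I=[min(np.searchsorted(s,q),len(s)-1) for q in S]
    R=cv2.Rodrigues(o["ee_rot"])[0]
    print("[" + ", ".join(f"[[{x:.4f}, {y:.4f}, z], {t}]" for x,y,t in rows(o,p[I],h[I],L))+"]")
    print("end tube",p[I[-1]].round(3), "len",s[-1])
E
python3 - <<'E'
from nxt import *
nxt(np.array([.6147,.2204]),np.radians(20.2),BAY-A*.08,.005)
E
```

```text
[[[-0.0020, -0.0056, z], 0.7], [[-0.0030, -0.0105, z], 1.3], [[-0.0038, -0.0156, z], 1.9], [[-0.0046, -0.0206, z], 2.4], [[-0.0053, -0.0258, z], 2.9], [[-0.0057, -0.0299, z], 3.3], [[-0.0062, -0.0351, z], 3.7], [[-0.0066, -0.0403, z], 4.1], [[-0.0070, -0.0456, z], 4.5], [[-0.0072, -0.0509, z], 4.8], [[-0.0073, -0.0551, z], 5.1], [[-0.0074, -0.0605, z], 5.4]]
end tube [0.591 0.165] len 0.5758269516602248
```

Request:
{"fn": "move_arm", "kwargs": {"rows": [[[-0.001,-0.005,0.002],0.6],[[-0.002,-0.01,0.002],1.2],[[-0.003,-0.015,0.002],1.8],[[-0.004,-0.02,0.002],2.4],[[-0.005,-0.025,0.002],2.9],[[-0.0055,-0.03,0.002],3.3],[[-0.006,-0.035,0.002],3.7],[[-0.0065,-0.04,0.002],4.1],[[-0.007,-0.045,0.002],4.5],[[-0.0072,-0.05,0.002],4.8],[[-0.0073,-0.055,0.002],5.1],[[-0.0074,-0.06,0.002],5.4]]}}

```text
time_s: 14.72
tcp_pos: [0.6388, 0.2651, -0.0117]
ee_rot: [0.692, 3.054, 0.038]
wrist_force: [3.9, 9.7, 10.4]
finger_gap: 0.0853
```

```bash
cat > chk.py <<'E'
import sys
from plant import r
from plan import *
tag=sys.argv[1]
o,R=state(r); 
c=snap(r,"scene",tag); 
t=toptube(c,"red")[0]; b=np.array([t[0]-.0142,t[1]-.0005]); print(b)
h=np.arctan2(R[1,1],R[0,1])+np.pi; d=np.array([np.cos(h),np.sin(h)]); rel=b-o["tcp_pos"][:2]
print("cap along",rel@d,"lat",rel@np.array([-d[1],d[0]]), "heading phi",-90-(np.degrees(h)-360 if h>np.pi else np.degrees(h)))
u=proj(c,[b[0],b[1],.12])[0].astype(int)
cmp(c,b,f"pics/c{tag}.png",x0=u[0]-45,y0=u[1]-42,w=95,h=85,s=7)
E
python3 chk.py 9
```

```text
t 14.72 p [ 0.6388  0.2651 -0.0117] yaw_y 64.5 q [-0.08  0.88 -0.64  1.58  0.63  0.87  0.18] F [ 3.93  9.74 10.42] T [ 1.19 -0.54 -0.07]
[0.59502361 0.17051093]
cap along 0.10421974245569435 lat 0.0012363729235195253 heading phi 25.533937714776812
```

View pics/c9.png

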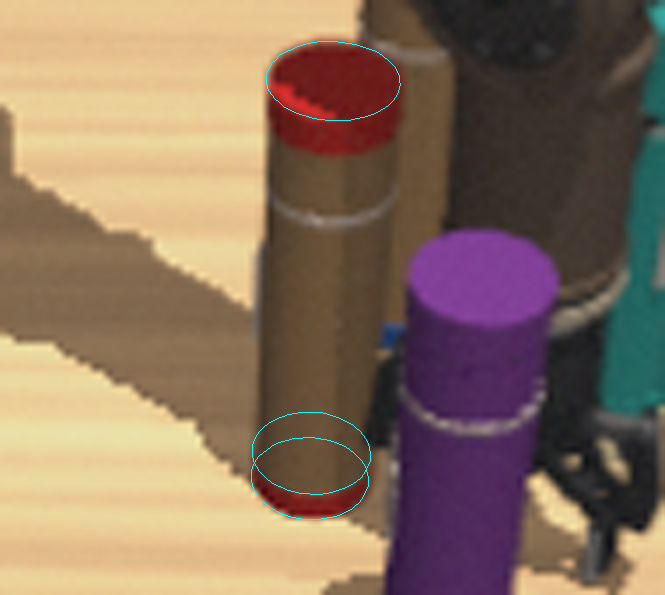

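Run:
```python
from nxt import *
o,R=state(r); z=R[:,2]; h=np.arctan2(R[1,1],R[0,1])+np.pi; d=np.array([np.cos(h),np.sin(h)])
print("tip lean along push deg",np.degrees(z[:2]@d),"lat",np.degrees(z[:2]@np.array([-d[1],d[0]])))
for v in ([.48,3.1,.017],[.549,3.087,.026]):
    z=cv2.Rodrigues(np.array(v))[0][:,2]; print(np.degrees(z[:2]@d))
nxt(np.array([.5945,.1700]),np.radians(25.5),BAY-A*.08,.0075,L=.1045)
```

```text
t 14.78 p [ 0.6387  0.2643 -0.0118] yaw_y 64.4 q [-0.08  0.88 -0.64  1.58  0.63  0.87  0.18] F [ 2.58  9.15 10.04] T [ 1.15 -0.21 -0.09]
tip lean along push deg -1.4556987741495155 lat 0.24055126847597896
-0.6707168413937789
-1.0081777488314865
[[[-0.0017, -0.0075, z], 0.5], [[-0.0025, -0.0153, z], 1.0], [[-0.0032, -0.0231, z], 1.5], [[-0.0037, -0.0299, z], 1.8], [[-0.0041, -0.0377, z], 2.2], [[-0.0044, -0.0455, z], 2.5], [[-0.0046, -0.0523, z], 2.8], [[-0.0047, -0.0601, z], 3.1], [[-0.0046, -0.0678, z], 3.3], [[-0.0045, -0.0756, z], 3.4], [[-0.0042, -0.0824, z], 3.6], [[-0.0039, -0.0901, z], 3.6]]
end tube [0.552 0.09 ] len 0.5223778919381719
```

Request:
{"fn": "move_arm", "kwargs": {"rows": [[[-0.0015,-0.006,0.001],0.5],[[-0.0025,-0.0135,0.001],1],[[-0.003,-0.021,0.001],1.5],[[-0.0035,-0.029,0.001],1.8],[[-0.004,-0.037,0.001],2.2],[[-0.0044,-0.045,0.001],2.5],[[-0.0046,-0.0525,0.001],2.8],[[-0.0046,-0.06,0.001],3.1],[[-0.0046,-0.068,0.001],3.3],[[-0.0045,-0.0755,0.001],3.4],[[-0.0042,-0.083,0.001],3.6],[[-0.004,-0.09,0.001],3.6]]}}

```text
time_s: 16.27
tcp_pos: [0.6073, 0.187, -0.0114]
ee_rot: [0.785, 3.025, 0.054]
wrist_force: [6.2, 12.1, 13.6]
finger_gap: 0.0851
```

```bash
python3 chk.py 10
```

```text
t 16.27 p [ 0.6073  0.187  -0.0114] yaw_y 60.9 q [ 0.04  0.81 -0.63  1.74  0.63  0.77  0.16] F [ 6.2  12.09 13.62] T [ 1.71 -0.88  0.04]
[0.55890972 0.09543795]
cap along 0.10355025508119997 lat 0.0022563496118701222 heading phi 29.07214149576029
```

View pics/c10.png

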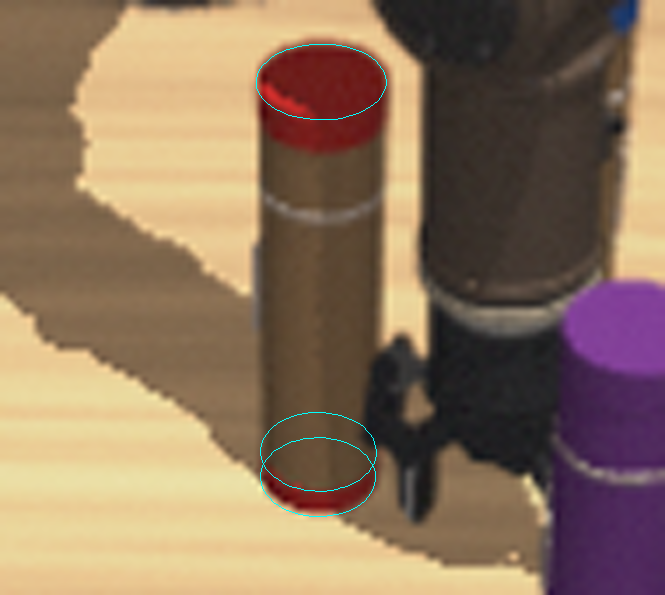

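Run:
```python
from nxt import *
nxt(np.array([.5580,.0945]),np.radians(28.5),BAY-A*.08,.008,L=.1037,k0=.1)
```

```text
[[[-0.0020, -0.0084, z], 0.1], [[-0.0031, -0.0165, z], 0.7], [[-0.0039, -0.0245, z], 1.2], [[-0.0044, -0.0324, z], 1.6], [[-0.0048, -0.0402, z], 2.0], [[-0.0049, -0.0487, z], 2.2], [[-0.0048, -0.0564, z], 2.3], [[-0.0044, -0.0647, z], 2.3], [[-0.0039, -0.0723, z], 2.1], [[-0.0031, -0.0806, z], 1.9], [[-0.0022, -0.0881, z], 1.5], [[-0.0011, -0.0964, z], 1.0]]
end tube [0.509 0.012] len 0.4394927566912617
```

```bash
cat > arc.py <<'E'
from plant import r
from plan import *
def arc(b,phi0,k,S,L,lat=0):
    """tube from b heading phi0 deg, turning k deg per m; lat: keep tube lateral in tool"""
    o=r.observe(); s=np.arange(0,max(S)+.0005,.0005); ph=np.radians(phi0-k*s)
    p=b+np.c_[np.r_[0,np.cumsum(-np.sin(ph)[1:]*.0005)],np.r_[0,np.cumsum(-np.cos(ph)[1:]*.0005)]]
    I=[int(round(q/.0005)) for q in S]; h=-np.pi/2-ph
    P=np.array([p[i]-lat*np.array([-np.sin(h[i]),np.cos(h[i])]) for i in I])
    print("; ".join(f"{x:.4f} {y:.4f} {t}" for x,y,t in rows(o,P,h[I],L)))
    print("end tube",p[I[-1]].round(3),np.degrees(ph[I[-1]]))
E
python3 - <<'E'
from arc import *
arc(np.array([.5580,.0945]),28.7,60,[.4],.1037)
arc(np.array([.5580,.0945]),28.7,65,np.arange(.008,.1,.008),.1037,.002)
E
```

```text
-0.0445 -0.3970 -24.4
end tube [ 0.444 -0.286] 4.699999999999999
0.0017 -0.0082 -0.9; 0.0025 -0.0163 -1.4; 0.0032 -0.0243 -2.0; 0.0038 -0.0323 -2.5; 0.0044 -0.0404 -3.0; 0.0049 -0.0484 -3.5; 0.0053 -0.0565 -4.0; 0.0056 -0.0646 -4.6; 0.0059 -0.0726 -5.1; 0.0061 -0.0807 -5.6; 0.0062 -0.0887 -6.1; 0.0062 -0.0968 -6.6
end tube [0.517 0.008] 22.46
```

Request:
{"fn": "move_arm", "kwargs": {"rows": [[[0.0008,-0.006,0],-0.5],[[0.0018,-0.014,-0.001],-1.2],[[0.0028,-0.022,-0.001],-1.8],[[0.0036,-0.03,-0.0015],-2.4],[[0.0043,-0.038,-0.0015],-3],[[0.0049,-0.046,-0.0015],-3.5],[[0.0053,-0.054,-0.0015],-4],[[0.0056,-0.062,-0.0015],-4.5],[[0.0059,-0.07,-0.0015],-5],[[0.0061,-0.078,-0.0015],-5.5],[[0.0062,-0.086,-0.0015],-6],[[0.0062,-0.094,-0.0015],-6.5]]}}

```text
time_s: 17.82
tcp_pos: [0.5586, 0.1111, -0.011]
ee_rot: [0.608, 3.059, 0.063]
wrist_force: [3.9, 9.6, 10.5]
finger_gap: 0.0856
```

```bash
python3 chk.py 11
```

```text
t 17.82 p [ 0.5586  0.1111 -0.011 ] yaw_y 67.5 q [ 0.19  0.74 -0.66  1.92  0.69  0.67  0.29] F [ 3.94  9.62 10.54] T [ 1.34 -0.5  -0.04]
[0.51738421 0.01586372]
cap along 0.10375895551882086 lat -0.001683102571389849 heading phi 22.46957762358312
```

View pics/c11.png

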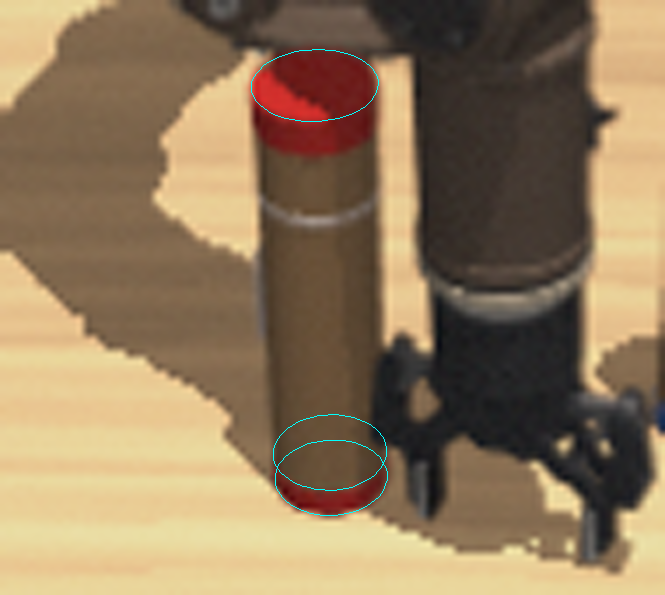

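Run:
```python
from arc import *
snap(r,"top","11")
b=np.array([.5168,.0150])
arc(b,22.5,60,[.3],.1037)
arc(b,22.5,60,np.arange(.008,.1,.008),.1037,-.0015)
```

```text
-0.0131 -0.2998 -18.0
end tube [ 0.447 -0.276] 4.5
0.0012 -0.0080 -0.5; 0.0020 -0.0159 -1.0; 0.0027 -0.0239 -1.5; 0.0033 -0.0319 -1.9; 0.0039 -0.0400 -2.4; 0.0043 -0.0480 -2.9; 0.0048 -0.0560 -3.4; 0.0051 -0.0640 -3.9; 0.0054 -0.0720 -4.3; 0.0056 -0.0800 -4.8; 0.0058 -0.0881 -5.3; 0.0059 -0.0961 -5.8
end tube [ 0.485 -0.075] 16.740000000000002
```

View pics/scene11.png

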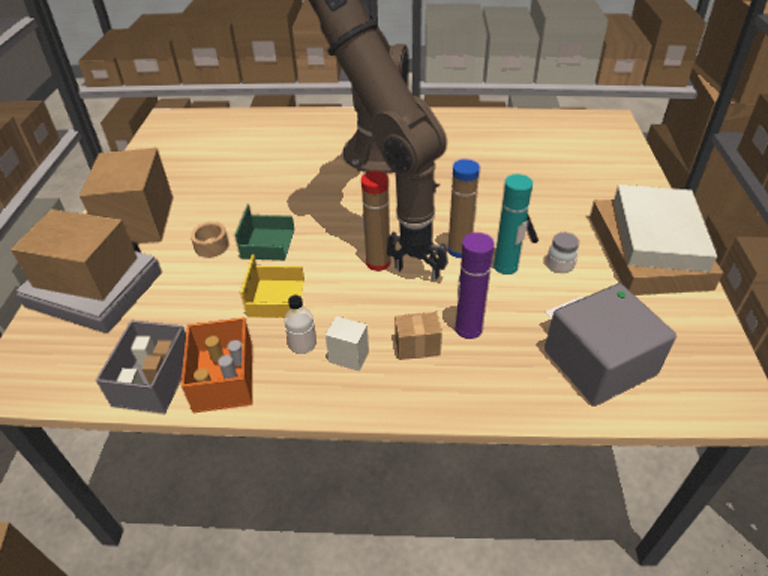

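View pics/top11.png

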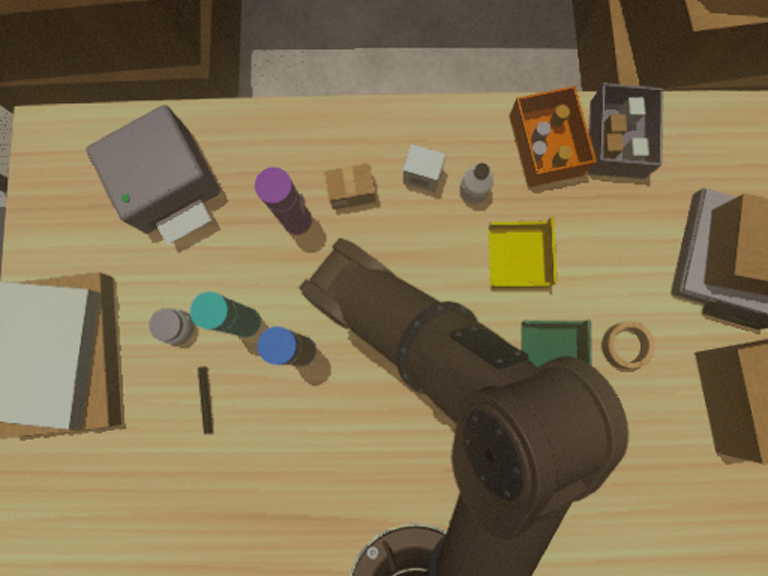

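Request:
{"fn": "move_arm", "kwargs": {"rows": [[[0.0008,-0.006,0],-0.4],[[0.0016,-0.014,-0.001],-1],[[0.0025,-0.022,-0.001],-1.5],[[0.0032,-0.03,-0.0015],-1.9],[[0.0038,-0.038,-0.0015],-2.4],[[0.0043,-0.046,-0.0015],-2.9],[[0.0047,-0.054,-0.0015],-3.4],[[0.005,-0.062,-0.0015],-3.8],[[0.0053,-0.07,-0.0015],-4.3],[[0.0055,-0.078,-0.0015],-4.8],[[0.0057,-0.086,-0.0015],-5.3],[[0.0058,-0.094,-0.0015],-5.8]]}}

```text
time_s: 19.42
tcp_pos: [0.521, 0.0308, -0.0108]
ee_rot: [0.447, 3.076, 0.072]
wrist_force: [4.9, 14.0, 17.7]
finger_gap: 0.0852
```

```bash
python3 chk.py 12
python3 - <<'E'
from arc import *
o=r.observe();R=cv2.Rodrigues(o["ee_rot"])[0]; z=R[:,2]; h=np.arctan2(R[1,1],R[0,1])+np.pi; d=np.array([np.cos(h),np.sin(h)])
print("lean",np.degrees(z[:2]@d),"lat",np.degrees(z[:2]@np.array([-d[1],d[0]])))
E
```

```text
t 19.43 p [ 0.521   0.0308 -0.0108] yaw_y 73.5 q [ 0.36  0.7  -0.69  2.04  0.73  0.61  0.46] F [ 4.91 14.05 17.7 ] T [ 2.09 -0.63  0.01]
[ 0.48948088 -0.06789058]
cap along 0.10357289641010005 lat -0.0022289852279456877 heading phi 16.48138935736364
lean -2.824430661786971 lat 1.4266140043286084
```

View pics/c12.png

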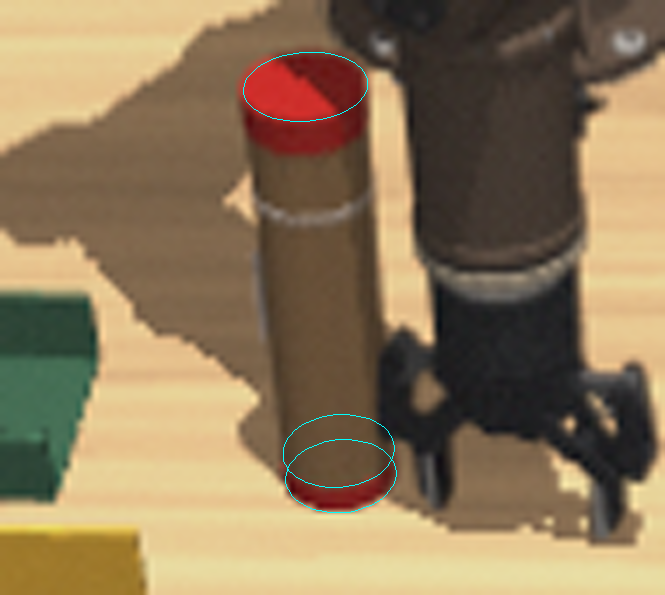

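Upright and on course, but the down-force is growing because the lean has put the front fingertip on the bench. I back off a few mm, raise 2-3 mm and resume.

Request:
{"fn": "move_arm", "kwargs": {"rows": [[[0,0.003,0],0],[[0,0.006,-0.001],0],[[0,0.008,-0.003],0],[[0,0.008,-0.0035],0]]}}

```text
time_s: 19.98
tcp_pos: [0.5226, 0.0371, -0.0071]
ee_rot: [0.447, 3.077, 0.07]
wrist_force: [-0.3, -0.2, -0.5]
finger_gap: 0.0852
```

```bash
python3 chk.py 13
python3 - <<'E'
from arc import *
o=r.observe();R=cv2.Rodrigues(o["ee_rot"])[0]; z=R[:,2]; h=np.arctan2(R[1,1],R[0,1])+np.pi; d=np.array([np.cos(h),np.sin(h)])
print("lean",np.degrees(z[:2]@d),"lat",np.degrees(z[:2]@np.array([-d[1],d[0]])))
c=dict(np.load("scene13.npz")); t=toptube(c,"red")[0]; b=np.array([t[0]-.0142,t[1]-.0005])
arc(b,16,50,[.23],.1037)
arc(b,16,55,np.r_[.0005,np.arange(.005,.09,.008)],.1037)
E
```

```text
t 19.98 p [ 0.5226  0.0371 -0.0071] yaw_y 73.5 q [ 0.35  0.7  -0.7   2.03  0.72  0.62  0.46] F [-0.33 -0.16 -0.54] T [-0.07  0.08 -0.05]
[ 0.48949695 -0.07024499]
cap along 0.11235657140879983 lat -0.0012347390560777146 heading phi 16.502694038592693
lean -2.805175754057134 lat 1.4137781865627552
-0.0025 -0.2388 -12.0
end tube [ 0.449 -0.296] 4.5
0.0022 -0.0090 -0.5; 0.0026 -0.0135 -0.8; 0.0033 -0.0215 -1.2; 0.0039 -0.0295 -1.7; 0.0044 -0.0376 -2.1; 0.0048 -0.0456 -2.5; 0.0052 -0.0536 -3.0; 0.0056 -0.0616 -3.4; 0.0058 -0.0696 -3.9; 0.0061 -0.0777 -4.3; 0.0062 -0.0857 -4.7; 0.0063 -0.0937 -5.2
end tube [ 0.469 -0.153] 11.325
```

Request:
{"fn": "move_arm", "kwargs": {"rows": [[[0.001,-0.005,0.001],-0.3],[[0.002,-0.009,0.002],-0.6],[[0.0027,-0.015,0.003],-0.9],[[0.0034,-0.023,0.003],-1.3],[[0.004,-0.031,0.003],-1.7],[[0.0045,-0.039,0.003],-2.2],[[0.0049,-0.047,0.003],-2.6],[[0.0053,-0.055,0.003],-3],[[0.0056,-0.063,0.003],-3.5],[[0.0059,-0.071,0.003],-3.9],[[0.0061,-0.079,0.003],-4.3],[[0.0063,-0.087,0.003],-4.8]]}}

```text
time_s: 21.52
tcp_pos: [0.4981, -0.0378, -0.0107]
ee_rot: [0.307, 3.08, 0.082]
wrist_force: [5.9, 20.3, 30.6]
finger_gap: 0.0853
```

```bash
python3 chk.py 14
python3 - <<'E'
from arc import *
o=r.observe();R=cv2.Rodrigues(o["ee_rot"])[0]; z=R[:,2]; h=np.arctan2(R[1,1],R[0,1])+np.pi; d=np.array([np.cos(h),np.sin(h)])
print("lean",np.degrees(z[:2]@d),"lat",np.degrees(z[:2]@np.array([-d[1],d[0]])))
c=dict(np.load("scene14.npz")); t=toptube(c,"red")[0]; b=np.array([t[0]-.0142,t[1]-.0005])
arc(b,11.5,50,[.155],.1037)
arc(b,11.5,50,np.arange(.008,.1,.008),.1037)
E
```

```text
t 21.52 p [ 0.4981 -0.0378 -0.0107] yaw_y 78.7 q [ 0.53  0.69 -0.72  2.1   0.77  0.58  0.65] F [ 5.93 20.25 30.57] T [ 2.15 -0.6   0.09]
[ 0.47482039 -0.13888731]
cap along 0.10363837031348173 lat -0.002993232011681971 heading phi 11.307375727064084
lean -3.209541302801842 lat 2.2793291787714667
0.0062 -0.1540 -7.6
end tube [ 0.454 -0.292] 3.7499999999999996
0.0034 -0.0067 -0.2; 0.0040 -0.0147 -0.6; 0.0046 -0.0227 -1.0; 0.0051 -0.0307 -1.4; 0.0056 -0.0387 -1.8; 0.0060 -0.0467 -2.2; 0.0064 -0.0548 -2.6; 0.0067 -0.0628 -3.0; 0.0069 -0.0708 -3.4; 0.0071 -0.0788 -3.8; 0.0073 -0.0868 -4.2; 0.0074 -0.0948 -4.6
end tube [ 0.46  -0.234] 6.7
```

View pics/c14.png

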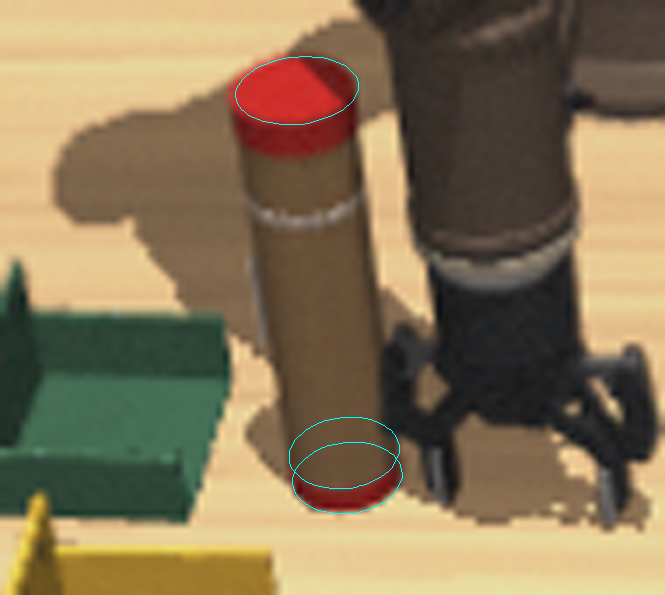

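Request:
{"fn": "move_arm", "kwargs": {"rows": [[[0.001,0.003,-0.001],0],[[0.002,0.006,-0.003],0],[[0.003,0.008,-0.004],0],[[0.003,0.008,-0.004],0]]}}

```text
time_s: 22.08
tcp_pos: [0.4957, -0.0311, -0.0067]
ee_rot: [0.308, 3.081, 0.08]
wrist_force: [-0.6, -0.3, 0.4]
finger_gap: 0.0854
```

```bash
python3 chk.py 15
python3 - <<'E'
from arc import *
o=r.observe()
c=dict(np.load("scene15.npz")); t=toptube(c,"red")[0]; b=np.array([t[0]-.0142,t[1]-.0005])
arc(b,11.5,50,[.155],.1037)
arc(b,11.5,50,np.arange(.0,.095,.008),.1037)
E
```

```text
t 22.07 p [ 0.4957 -0.0311 -0.0067] yaw_y 78.7 q [ 0.52  0.68 -0.73  2.1   0.76  0.58  0.64] F [-0.55 -0.27  0.42] T [-0.01  0.08  0.01]
[ 0.47421457 -0.13931571]
cap along 0.11037175414288516 lat 0.00018178488696483303 heading phi 11.345900363028306
0.0032 -0.1619 -7.6
end tube [ 0.454 -0.293] 3.7499999999999996
-0.0004 -0.0066 0.1; 0.0003 -0.0146 -0.3; 0.0010 -0.0226 -0.7; 0.0016 -0.0306 -1.1; 0.0021 -0.0386 -1.5; 0.0026 -0.0466 -1.9; 0.0030 -0.0546 -2.3; 0.0033 -0.0626 -2.7; 0.0036 -0.0707 -3.1; 0.0039 -0.0787 -3.5; 0.0041 -0.0867 -3.9; 0.0042 -0.0947 -4.3
end tube [ 0.46  -0.226] 7.1000000000000005
```

Request:
{"fn": "move_arm", "kwargs": {"rows": [[[0,-0.005,0.0005],0],[[0,-0.01,0.001],0],[[0,-0.016,0.0015],0],[[0,-0.023,0.0015],0],[[0,-0.031,0.0015],0],[[0,-0.039,0.0015],0],[[0,-0.047,0.0015],0],[[0,-0.055,0.001],0],[[0,-0.063,0.001],0],[[0,-0.071,0.001],0]]}}

```text
time_s: 23.38
tcp_pos: [0.4845, -0.0976, -0.0102]
ee_rot: [0.303, 3.076, 0.086]
wrist_force: [2.2, 13.4, 15.3]
finger_gap: 0.0853
```

```bash
python3 chk.py 16
```

```text
t 23.38 p [ 0.4845 -0.0976 -0.0102] yaw_y 78.8 q [ 0.67  0.69 -0.74  2.1   0.77  0.57  0.78] F [ 2.22 13.37 15.3 ] T [ 1.82 -0.27  0.15]
[ 0.46392839 -0.19669821]
cap along 0.10124996521107925 lat -0.0009897146905417378 heading phi 11.159501814036616
```

View pics/c16.png

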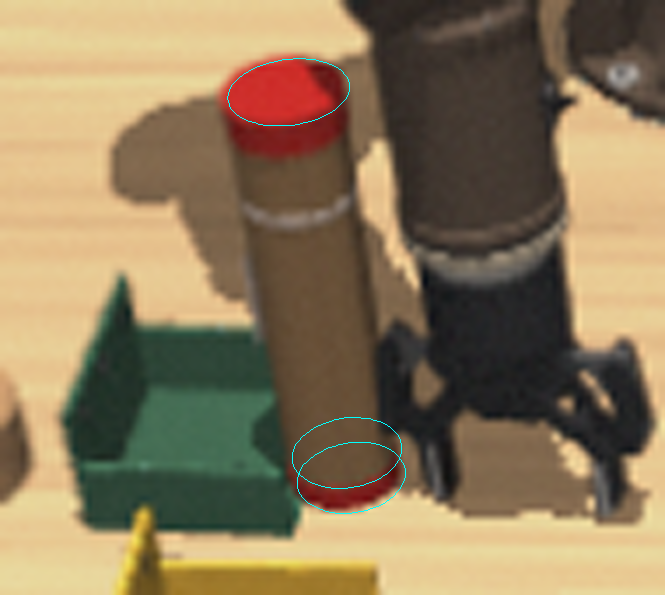

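Request:
{"fn": "move_arm", "kwargs": {"rows": [[[0,0.003,-0.001],0],[[0,0.006,-0.003],0],[[0,0.008,-0.0035],0],[[0,0.008,-0.0035],0]]}}

```text
time_s: 23.92
tcp_pos: [0.4855, -0.0912, -0.0064]
ee_rot: [0.304, 3.077, 0.085]
wrist_force: [-0.2, -0.5, -0.8]
finger_gap: 0.0854
```

```bash
python3 chk.py 17
python3 - <<'E'
from arc import *
o=r.observe()
c=dict(np.load("scene17.npz")); t=toptube(c,"red")[0]; b=np.array([t[0]-.0142,t[1]-.002]);print(b)
arc(b,11.5,70,[.103],.1037)
arc(b,11.5,70,np.arange(.0,.085,.007),.1037)
c=snap(r,"top","17")
print(toptube(c,"red"))
E
```

```text
t 23.93 p [ 0.4855 -0.0912 -0.0064] yaw_y 78.8 q [ 0.66  0.68 -0.74  2.1   0.76  0.58  0.77] F [-0.19 -0.54 -0.78] T [-0.11 -0.01 -0.  ]
[ 0.462696   -0.19829901]
cap along 0.10951539123490735 lat -0.0015552079046167212 heading phi 11.20976857918322
[ 0.462696   -0.19979901]
0.0075 -0.1105 -6.9
end tube [ 0.449 -0.302] 4.289999999999999
0.0007 -0.0072 0.3; 0.0016 -0.0142 -0.2; 0.0024 -0.0212 -0.7; 0.0031 -0.0282 -1.2; 0.0038 -0.0352 -1.7; 0.0045 -0.0422 -2.2; 0.0050 -0.0492 -2.7; 0.0055 -0.0562 -3.1; 0.0060 -0.0633 -3.6; 0.0064 -0.0703 -4.1; 0.0067 -0.0773 -4.6; 0.0070 -0.0844 -5.1; 0.0072 -0.0914 -5.6
end tube [ 0.45  -0.283] 5.619999999999999
(array([ 0.47338781, -0.22062149,  0.25      ]), ([358, 216, 15, 18, 116], [366.3, 223.5]))
```

View pics/top17.png

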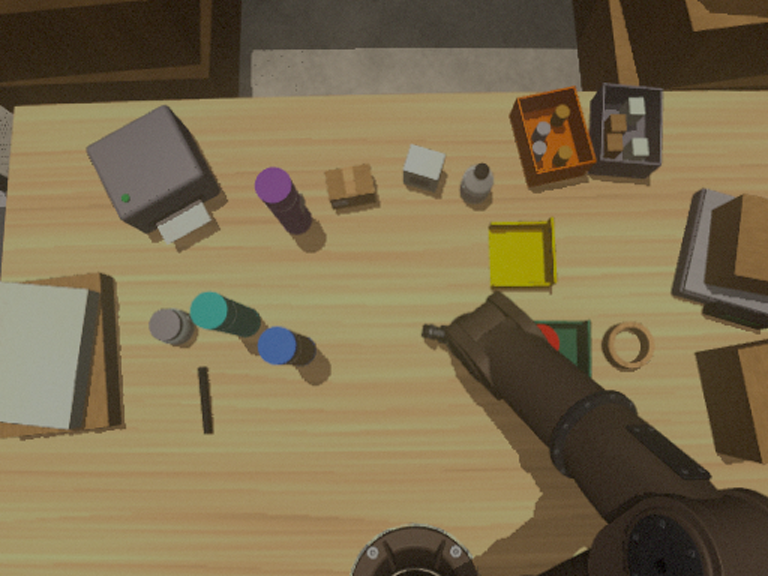

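Request:
{"fn": "move_arm", "kwargs": {"rows": [[[0.0003,-0.004,0.0005],0],[[0.001,-0.009,0.001],-0.2],[[0.0018,-0.015,0.001],-0.5],[[0.0026,-0.022,0.001],-0.9],[[0.0033,-0.029,0.001],-1.3],[[0.004,-0.036,0.001],-1.8],[[0.0046,-0.043,0.001],-2.3],[[0.0051,-0.05,0.001],-2.8],[[0.0056,-0.057,0.0005],-3.2],[[0.006,-0.064,0.0005],-3.7],[[0.0064,-0.071,0.0005],-4.2],[[0.0067,-0.077,0.0005],-4.6]]}}

```text
time_s: 25.52
tcp_pos: [0.4665, -0.1621, -0.0102]
ee_rot: [0.174, 3.08, 0.087]
wrist_force: [1.5, 14.5, 17.8]
finger_gap: 0.0854
```

```bash
python3 - <<'E'
from h import *
c=dict(np.load("top17.npz")); print("top17 cap", ray(c,(360.3,228.2),.25))
E
python3 chk.py 18
```

```text
top17 cap [ 0.46242129 -0.20566105  0.25      ]
t 25.52 p [ 0.4665 -0.1621 -0.0102] yaw_y 83.6 q [ 0.84  0.7  -0.77  2.1   0.78  0.59  0.99] F [ 1.5  14.53 17.85] T [ 1.93 -0.24  0.09]
[ 0.45393055 -0.26245403]
cap along 0.10109307382015358 lat -0.0013792517680141555 heading phi 6.369978469068428
```

View pics/c18.png

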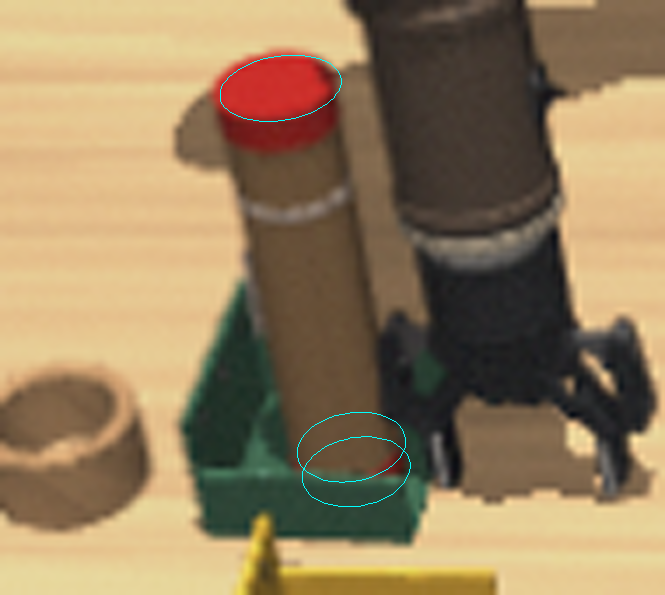

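Request:
{"fn": "move_arm", "kwargs": {"rows": [[[0.0005,-0.005,-0.0005],-0.3],[[0.001,-0.011,-0.001],-0.7],[[0.0015,-0.017,-0.0015],-1.1],[[0.002,-0.023,-0.0015],-1.5],[[0.0022,-0.028,-0.0015],-1.8],[[0.0022,-0.032,-0.0015],-2]]}}

```text
time_s: 26.32
tcp_pos: [0.4614, -0.1925, -0.0101]
ee_rot: [0.117, 3.079, 0.089]
wrist_force: [0.4, 11.8, 10.3]
finger_gap: 0.0854
```

```bash
python3 chk.py 19
```

```text
t 26.32 p [ 0.4614 -0.1925 -0.0101] yaw_y 85.8 q [ 0.91  0.72 -0.79  2.08  0.78  0.61  1.09] F [ 0.36 11.76 10.32] T [1.62 0.05 0.01]
[ 0.45068943 -0.29383162]
cap along 0.10185107495093831 lat -0.003201211685012152 heading phi 4.245142543128168
```

View pics/c19.png

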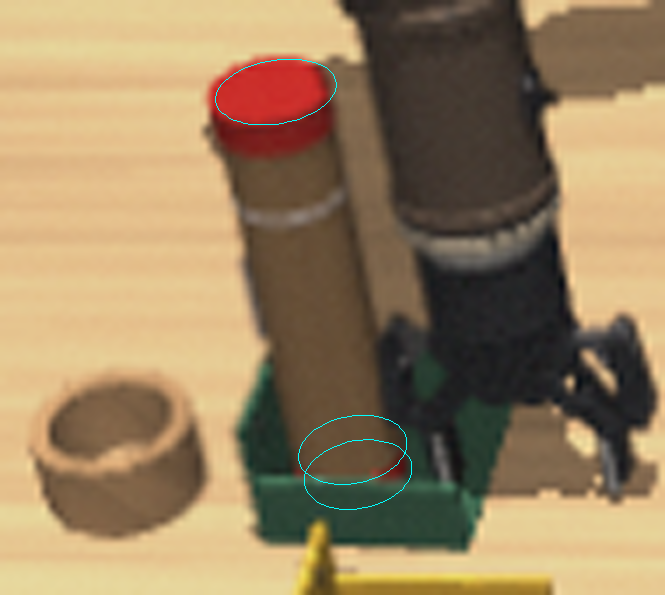

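Request:
{"fn": "move_arm", "kwargs": {"rows": [[[0,-0.002,0],0],[[0,-0.004,0],0],[[0,-0.006,0],0],[[0,-0.008,0],0]]}}

```text
time_s: 26.88
tcp_pos: [0.4612, -0.1926, -0.0096]
ee_rot: [0.106, 3.078, 0.103]
wrist_force: [-5.1, 34.3, 17.8]
finger_gap: 0.0852
```

```bash
python3 chk.py 20
```

```text
t 26.88 p [ 0.4612 -0.1926 -0.0096] yaw_y 86.2 q [ 0.93  0.72 -0.8   2.08  0.78  0.62  1.11] F [-5.1  34.35 17.84] T [ 4.71  0.78 -0.2 ]
[ 0.45068943 -0.29383162]
cap along 0.10170651405438436 lat -0.003684289699543918 heading phi 3.8435202336798966
```

Hard stop at 34 N with no further motion, so the tube is against the end wall. Retreating gently.

Request:
{"fn": "move_arm", "kwargs": {"rows": [[[0,0.001,0],0],[[0,0.003,0],0],[[0,0.005,0],0],[[0,0.009,0],0],[[0,0.015,-0.002],0],[[0,0.025,-0.005],0],[[0,0.045,-0.01],0],[[0,0.075,-0.02],0],[[0,0.11,-0.05],0],[[0,0.13,-0.1],0],[[0,0.14,-0.15],0],[[0,0.14,-0.2],0]]}}

```text
time_s: 28.42
tcp_pos: [0.4575, -0.0633, 0.2012]
ee_rot: [0.1, 3.078, 0.103]
wrist_force: [1.1, -1.3, 0.3]
finger_gap: 0.0855
```

```bash
python3 chk.py 21
python3 - <<'E'
from arc import *
c=snap(r,"top","21"); print(toptube(c,"red"))
E
```

```text
t 28.43 p [ 0.4575 -0.0633  0.2012] yaw_y 86.4 q [ 0.99  0.39 -1.15  1.97  0.37  0.96  1.18] F [ 1.09 -1.35  0.32] T [-0.16  0.02  0.  ]
[ 0.45006339 -0.29326559]
cap along 0.22995941021680713 lat 0.007032867642377964 heading phi 3.6000899507561144
(array([ 0.44907729, -0.29958886,  0.25      ]), ([387, 221, 26, 25, 498], [399.5, 233.0]))
```

View pics/c21.png

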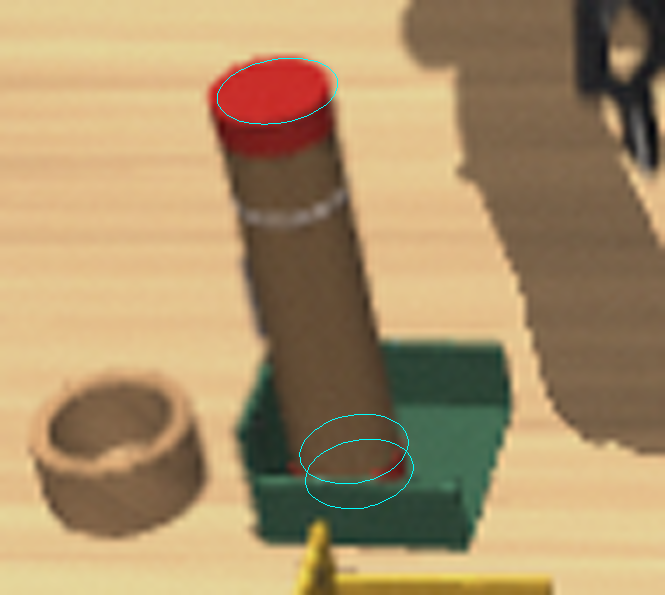

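View pics/top21.png

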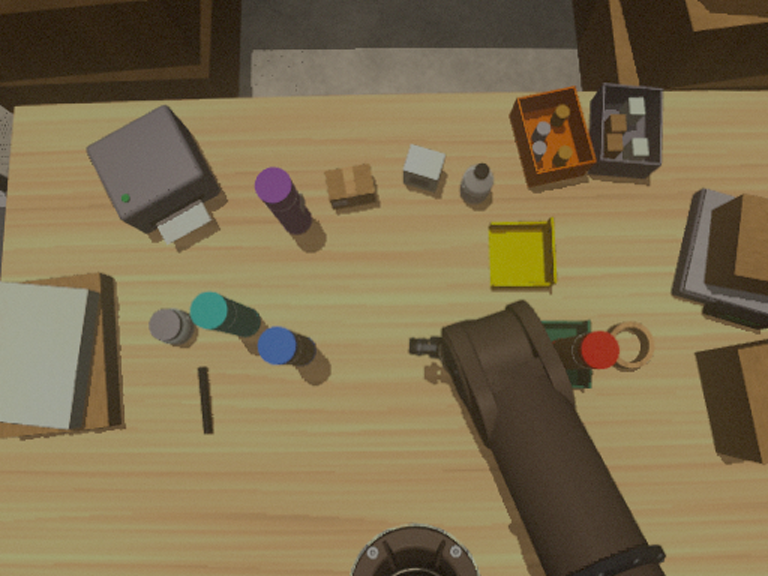

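Run:
```python
from arc import *
a=dict(np.load("top0.npz")); b=dict(np.load("top21.npz"))
for k in("blue","teal","purple"): print(k,(toptube(b,k)[0]-toptube(a,k)[0]).round(4))
d=cv2.absdiff(a["img"],b["img"]).max(2); m=(d>40).astype(np.uint8)*255
print([x for x in blobs(m,12)])
o,R=state(r); 
r.sign_off()
```

```text
blue [0.0002 0.0002 0.    ]
teal [0. 0. 0.]
purple [0.     0.0003 0.    ]
[([156, 154, 51, 50, 1273], [181.0, 177.7]), ([273, 200, 239, 184, 16251], [380.9, 310.3]), ([387, 221, 26, 25, 521], [399.4, 233.1]), ([352, 225, 7, 13, 26], [355.3, 232.1])]
t 28.52 p [ 0.4603 -0.0641  0.2039] yaw_y 86.3 q [ 0.99  0.39 -1.15  1.97  0.37  0.96  1.18] F [0.64 0.62 0.12] T [-0.08  0.07  0.02]
the job is handed in; nothing more can be done
```

I slid the red-capped tube across the bench with the back of the open finger and into the green bay until it stopped hard against the end wall. I then backed off, raised the arm and handed in at 28.5 s.

**Final position:** The top camera puts the tube's cap at (0.449, -0.300), which is where it should be against the end wall, to within about 2 mm. It stands upright. The last push showed no motion at about 34 N.

**Everything else:** The blue, turquoise and purple tubes moved less than 0.5 mm. Apart from the arm and the red tube, nothing else in the top picture changed, but the arm hid part of the bench.

**What did not go cleanly:**
- **Tilt:** The gripper's knuckle touched the tube at about 43 mm, above the recommended 25 mm. On the first 24 mm of sliding the tube leaned about 3°, so I backed off and it settled upright. After that I pressed down slightly while pushing, and it looked upright in every later picture.
- **Contact with the bench:** That downward pressure most likely put a fingertip on the bench at times. The vertical wrist force reached about 31 N, and I backed off and raised the tool several times to relieve it.
- **Camera disagreement:** The scene camera reads the tube 6 mm short of the wall (y = -0.293), but its estimate is shifted by shading on the cap. I trusted the top camera and the hard stop.

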